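# Make up two camera kits in divided trays

### The arm

A 7-joint arm with a two-finger parallel gripper is mounted at the origin on the work surface. World frame = base frame: x ahead of the robot, y to its left, z up, the work surface at z = 0. Lengths are in m, angles in rad, forces in N, time in s.
With the tool pointing down it reaches from about 0.35 to 0.9 m from the base axis. Payload 7.2 kg.
Tool frame: the origin (TCP) lies at the centre of the arm's flange, where the gripper is bolted on; the fingertips stand 182 mm ahead of it and the grasp point (between the pads) lies 163 mm ahead of it; z points along the fingers, y is the direction in which the jaws open and shut (so a half turn about z gives the same grasp; the last joint's range is limited). The gripper opens to 88 mm and grips with 3 to 60 N. Pads are 20 mm wide; open, the fingers measure 115 mm over their backs; the gripper's body (75 mm by 178 mm) begins 61 mm behind the grasp point.
Start: joints at [1.183, 0.411, -0.013, 1.596, 0.006, 1.134, -0.082], TCP at [0.196, -0.593, 0.405] pointing down, gripper open.
Joint ranges: [-2.95, 2.95], [-0.29, 1.99], [-1.47, 1.44], [0.14, 2.54], [-1.03, 4.17], [0.13, 1.85], [-2.86, 2.86]. Speed limits (rad/s): [2.39, 2.39, 3.01, 3.01, 3.14, 3.14, 3.14].

### API

Orientations are given as a rotation vector (axis times angle).
In Python, from cell import state, imaging, ctrl gives the robot as it stands. The module is installed in compiled form; this text tells all that it offers.
- The arm moves only by the tool servo_tool, never from a script. Its argument "moves" is a list of rows, each a list of 7 numbers: the shift along the tool's x, y, z in cm, then the turn, a rotation vector about the tool's x, y, z in rad, then the opening in per cent of the stroke, from 0 (shut) to 100 (fully open). A call has 1 to 8 rows; each row shifts and turns the pose as measured when the row begins, along the tool's axes as they then stand; what a row does not reach is not made up. A row lasts 1/12 s, in which the tool goes at most 41.7 mm and 7.16 degrees, less where a joint would pass 70% of its speed; a pose out of reach is approached as far as the arm can. A call with a gripper value outside its range is refused whole. The fingers move at their own pace and stop on an object; "newtons" is the grip in N (left out, the last holds). Time passes only in rows, so rows that do not move let the fingers close. It gives the time, the measured TCP pose, the force and the opening at its end, in the units of the state.
- state(): the state, without advancing time (a new reading comes with each control period).
- imaging.get_image(name): name is "scene" or "top" or "wrist"; returns a dict with "img" (420x560x3 uint8, red, green, blue), "mtx" (3x3 intrinsics, pixels), "k1" (the pictures are not rectified: a ray, as slopes to the right and down, at radius r is drawn at 1 + k1 r^2 times it, then the intrinsics apply), "R" (3x3) and "t" (3): a world point X has camera coordinates R X + t; the wrist camera has in their place "tool_from_camera" (4x4, takes a point from camera to tool coordinates, whose origin is the TCP and whose axes are the flange's). Camera axes: x right, y down, z forward; pixel columns grow to the right and rows downward; lengths in m; the calibration is good to about 2 mm. A picture is of the moment at which its call begins: read the wrist's pose just before it. There is no depth.
- ctrl.sign_off(): hands the job in, once; it reports no verdict.
The state is a dict: "time_s": time; "joints": joint angles; "dq": joint speeds; "joint_torque": joint torques, N m; "position": TCP position; "tool_rot": TCP orientation; "force": force on the tool from outside, world axes, zero at the start; "wrist_torque": the same for the moment, N m; "opening": opening from 0.0 (shut) to 1.0 (fully open).
Only numpy, scipy, OpenCV 4.12 (cv2) and the standard library are available. Lean on these libraries where they do the work, as an engineer would, in place of code of your own. Each camera call takes 0.05 s, during which the arm holds its last target. There are 200 camera calls.

### The job

Make up the two camera kits: the three-cell tray gets the longest lens and the middle-length lens, one in each of its two equal cells in either order, and the flash in its wide end cell; the two-cell tray gets the flat pancake lens in the wider cell and the spare battery in the narrow one. Stand the lenses on their rear caps and lay the flash and the battery flat, as they are now, each wholly down on the floor of its cell. Set everything down gently without letting it drop, and leave the camera, the mouse and the pen pot where they are.

Things in the scene. Friction and masses are not known exactly. Their poses are not given: they have to be found in the camera images.
- long_lens: a camera lens with its caps on: a black cylinder 56 mm in diameter and 90 mm tall, the tallest of the three, with two ribbed rings, standing on its rear cap; origin at the centre of its underside, z up; weighs about 200 g. Grip it across its diameter anywhere above the lowest 5 mm
- middle_lens: a camera lens with its caps on: a black cylinder 56 mm in diameter and 56 mm tall, the middle one of the three in height, with one broad ribbed ring, standing on its rear cap; origin at the centre of its underside, z up; weighs about 130 g. Grip it across its diameter anywhere above the lowest 5 mm
- pancake_lens: a camera lens with its caps on: a black cylinder 56 mm in diameter and 30 mm tall, the flattest of the three (a pancake lens), standing on its rear cap; origin at the centre of its underside, z up; weighs about 90 g. Grip it across its diameter anywhere above the lowest 5 mm
- flash: a compact camera flash lying flat: a black rounded box 71 mm long (x), 46 mm wide (y), 36 mm high, with a white window on its +x end and a small steel shoe foot standing out of its -x end, 80 mm long in all; origin under its centre, z up; weighs about 160 g. Its sides are plain: grip it across its 46 mm width at the origin
- battery: a spare camera battery lying flat: a black block 47 mm long (x), 36 mm wide (y), 16 mm high, with four brass contacts at its +x end; origin at the centre of its underside, z up; weighs about 50 g. It can be gripped across its length or its width
- portrait_tray: dark grey felt tray, fixed, three cells in a row along its x: 288 x 138 mm (x, y), 28 mm high; walls and dividers 6 mm thick, floor 4 mm; cells 126 mm across (y). Origin: centre of underside; x points away from the robot within 0.2 rad. Cells, near end first: two equal ones 78 mm long (middles at x = -99 and -15 mm), a wide one 108 mm long (x = +84 mm)
- travel_tray: dark grey felt tray, fixed, two cells in a row along its x: 152 x 138 mm (x, y), 28 mm high; walls and dividers 6 mm thick, floor 4 mm; cells 126 mm across (y). Origin: centre of underside; x points away from the robot within 0.2 rad. Cells, near end first: 78 mm long (middle at x = -31 mm), 56 mm long (x = +42 mm; the battery fits best with its long side along tray y)
- camera: bystander: a black camera body standing on its base, 122 mm wide, 75 mm tall, a steel mount with a black cap in front; origin at the centre of its underside
- mouse: bystander: a white computer mouse, 105 by 58 mm, 30 mm high; origin at the centre of its underside
- pen_pot: bystander: a terracotta pot of pens, 80 mm across and 90 mm tall, the pens up to 155 mm high; origin at the centre of its underside
Not all that is in view belongs to the job. What is shaped like the battery but purple is not meant.

How it is judged:
By the outcome, as a careful person would: the job done as asked, in the order asked, and still so for the second after the job is handed in, with the robot touching nothing.
It also fails if it takes over 106 s, if anything falls off the work surface, if the arm or the gripper's body presses on something with over 40 N, if the wrist force passes 120 N, or if a joint passes its speed limit or range.

## Working session

There is one attempt and no reset: what is moved stays moved. The work goes in short steps, Python scripts to look and compute and a tool call to move; the robot and the scene stay as the last step left them, time stands still between calls to the robot, and variables do not carry over. Pictures are saved under pics/ and viewed, about 12 in all and at most 16, crops included, and the job is handed in when it is done.

Besides the shell and the picture viewer there is one more tool, called after "Emit:" by a JSON object that holds its "method" and its "body". servo_tool: Moves the arm, as the interface text tells. Its arguments: {"type":"object","properties":{"moves":{"type":"array"},"newtons":{"type":"number"}},"required":["moves"]}

```bash
mkdir -p pics; cat > h.py <<'E'
import numpy as np, cv2
from cell import state, imaging, ctrl
from scipy.spatial.transform import Rotation as Ro
def snap(name, fn=None):
    s=state(); d=imaging.get_image(name)
    if name=="wrist":
        T=np.array(d["tool_from_camera"]); Rt=Ro.from_rotvec(s["tool_rot"]).as_matrix()
        Rwc=Rt@T[:3,:3]; c=Rt@T[:3,3]+np.array(s["position"])
        d["R"]=Rwc.T; d["t"]=-Rwc.T@c
    d["R"]=np.array(d["R"]); d["t"]=np.array(d["t"])
    if fn:
        cv2.imwrite("pics/%s.png"%fn, d["img"][:,:,::-1])
        np.savez("pics/%s.npz"%fn, **{k:np.array(d[k]) for k in("img","mtx","k1","R","t")})
    return d
def load(fn): 
    z=np.load("pics/%s.npz"%fn); return {k:z[k] for k in z}
def ray(d,uv):
    K=np.array(d["mtx"]); uv=np.atleast_2d(np.array(uv,float))
    p=np.c_[(uv[:,0]-K[0,2])/K[0,0],(uv[:,1]-K[1,2])/K[1,1]]; q=p.copy()
    for _ in range(30): q=p/(1+float(d["k1"])*(q**2).sum(1,keepdims=True))
    return -d["R"].T@d["t"], np.c_[q,np.ones(len(q))]@d["R"]
def onz(d,uv,z):
    c,r=ray(d,uv); z=np.broadcast_to(z,len(r)); return c+r*((z-c[2])/r[:,2])[:,None]
def proj(d,X):
    X=np.atleast_2d(X); c=X@d["R"].T+d["t"]; q=c[:,:2]/c[:,2:]
    q=q*(1+float(d["k1"])*(q**2).sum(1,keepdims=True)); K=np.array(d["mtx"])
    return np.c_[q[:,0]*K[0,0]+K[0,2],q[:,1]*K[1,1]+K[1,2]]
E
python3 - <<'E'
from h import *
for n in("top","scene"):
    d=snap(n,n+"0"); print(n,-d["R"].T@d["t"],d["k1"],d["mtx"][0][0])
d=snap("wrist"); print(d["tool_from_camera"]); print(state()["tool_rot"])
E
```

```text
top [0.43981106 0.01205192 1.11412163] -0.14423647887564317 473.2612326893987
scene [ 1.10512381 -0.20314197  0.77864568] -0.07784331884249521 479.79564828924333
[[-3.91345881e-04 -9.60062971e-01 -2.79783737e-01  7.58878487e-02]
 [ 9.99999737e-01 -2.04932570e-04 -6.95528656e-04  1.86641740e-03]
 [ 6.10414507e-04 -2.79783936e-01  9.60062798e-01  1.94331997e-02]
 [ 0.00000000e+00  0.00000000e+00  0.00000000e+00  1.00000000e+00]]
[-3.10036539e+00 -4.99954987e-01  4.02817038e-04]
```

```bash
python3 - <<'E'
import cv2
a=cv2.imread("pics/top0.png");cv2.imwrite("pics/top0b.png",cv2.resize(a,(800,600),interpolation=cv2.INTER_CUBIC))
E
```

```text
(no output)
```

View pics/top0b.png

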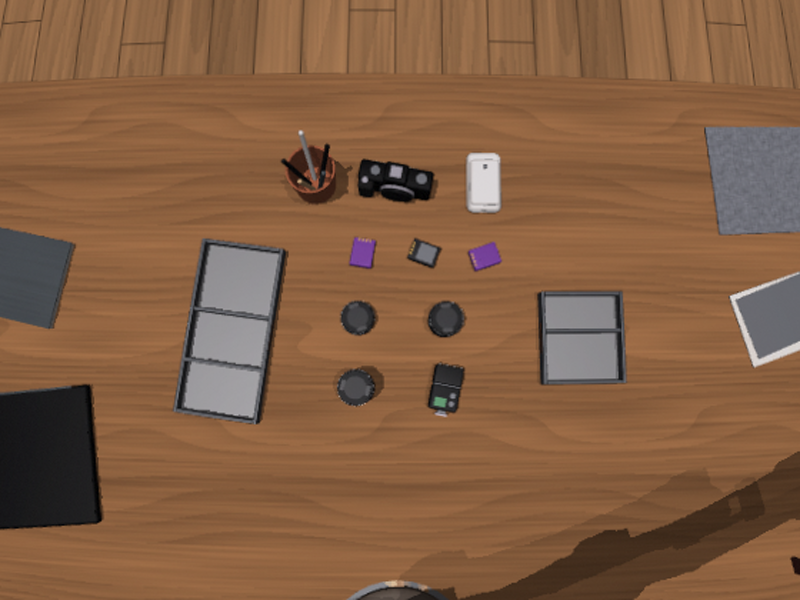

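View pics/scene0.png

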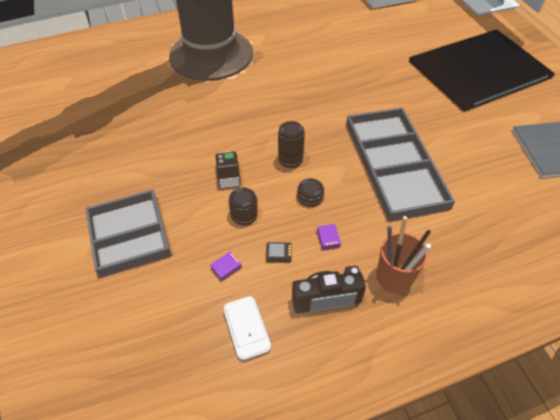

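Top view (800×600 enlargement):
- Robot base at the bottom.
- Lenses: long candidate at (356,387), pancake candidate at (358,318), middle candidate at (446,318).
- Flash at (446,388).
- Black battery at (424,253). The two purple ones at (362,252) and (485,257) are the decoys.
- Portrait tray on the left, travel tray on the right.

The scene view agrees on the heights: tallest lens at (291,145), flattest at (311,192), middle at (243,206).

Next I'll measure these.

```bash
cat > m.py <<'E'
from h import *
d=load("top0"); img=d["img"]; hsv=cv2.cvtColor(img,cv2.COLOR_RGB2HSV)
mask=((hsv[:,:,1]<90)|(hsv[:,:,2]<50)).astype(np.uint8)*255
cam=-d["R"].T@d["t"]
cs,_=cv2.findContours(mask,cv2.RETR_EXTERNAL,cv2.CHAIN_APPROX_NONE)
names={"long":((356,387),.09),"pancake":((358,318),.03),"middle":((446,318),.056),"flash":((446,388),.036),"battery":((424,253),.016),"ptray":((230,330),.028),"ttray":((582,337),.028)}
for n,(p,h) in names.items():
    p=(p[0]*.7,p[1]*.7)
    c=[c for c in cs if cv2.pointPolygonTest(c,p,False)>=0]
    if not c: print(n,"none"); continue
    c=max(c,key=cv2.contourArea).reshape(-1,2).astype(float)
    A=onz(d,c,h)[:,:2]; B=onz(d,c,0)[:,:2]
    if h in(.09,.03,.056):
        m=A.mean(0)
        u=m-cam[:2]; u/=np.linalg.norm(u); v=np.array([-u[1],u[0]])
        far=(A@u).max(); near=(B@u).min(); t=(A@v); 
        r0=(far+near)/2; tm=(t.max()+t.min())/2
        print(n,"diam",far-near,t.max()-t.min(),"xy",u*r0+v*tm)
    else:
        r=cv2.minAreaRect(np.float32(c)); bx=cv2.boxPoints(r); q=bx.mean(0)
        # each corner coordinate at z=h if facing away from camera
        print(n); 
        for b in bx: print("  px",b.round(1)," z=h",onz(d,[b],h)[0,:2].round(4)," z=0",onz(d,[b],0)[0,:2].round(4))
E
python3 m.py
python3 - <<'E'
import cv2
a=cv2.imread("pics/top0.png")[155:300,225:345];b=cv2.imread("pics/scene0.png")[110:275,200:350]
import numpy as np
a=cv2.resize(a,(400,483),interpolation=3);b=cv2.resize(b,(400,440),interpolation=3);b=cv2.copyMakeBorder(b,0,43,0,0,0)
cv2.imwrite("pics/c1.png",np.hstack([a,b]))
E
```

```text
long diam 0.05450608942024394 0.05549505762860979 xy [0.43415444 0.06644549]
pancake diam 0.05130887032293063 0.05443728699925976 xy [0.54638296 0.06783219]
middle diam 0.051646739077965076 0.053157146176494974 xy [ 0.54313576 -0.07473881]
flash
  px [298.  288.7]  z=h [ 0.3939 -0.0426]  z=0 [ 0.3924 -0.0444]
  px [304.7 253.4]  z=h [ 0.4735 -0.0582]  z=0 [ 0.4746 -0.0605]
  px [324.7 257.2]  z=h [ 0.4647 -0.1036]  z=0 [ 0.4656 -0.1075]
  px [317.9 292.5]  z=h [ 0.3852 -0.0877]  z=0 [ 0.3834 -0.091 ]
battery
  px [284.9 180.5]  z=h [ 0.6453 -0.014 ]  z=0 [ 0.6483 -0.0144]
  px [290.1 166.7]  z=h [ 0.6786 -0.0264]  z=0 [ 0.6821 -0.0269]
  px [307.8 173.3]  z=h [ 0.6628 -0.0681]  z=0 [ 0.666  -0.0693]
  px [302.6 187.1]  z=h [ 0.6295 -0.0556]  z=0 [ 0.6323 -0.0566]
ptray
  px [120.5 287.9]  z=h [0.3921 0.3642]  z=0 [0.3909 0.3733]
  px [139.5 164.6]  z=h [0.681  0.3306]  z=0 [0.6872 0.3388]
  px [199.9 173.9]  z=h [0.6583 0.1855]  z=0 [0.6639 0.1899]
  px [180.9 297.2]  z=h [0.3731 0.2231]  z=0 [0.3714 0.2285]
ttray
  px [377. 204.]  z=h [ 0.5879 -0.2289]  z=0 [ 0.5918 -0.2351]
  px [438. 204.]  z=h [ 0.5881 -0.3761]  z=0 [ 0.5919 -0.3861]
  px [438. 268.]  z=h [ 0.4378 -0.3698]  z=0 [ 0.4377 -0.3796]
  px [377. 268.]  z=h [ 0.4395 -0.2251]  z=0 [ 0.4395 -0.2312]
```

View pics/c1.png

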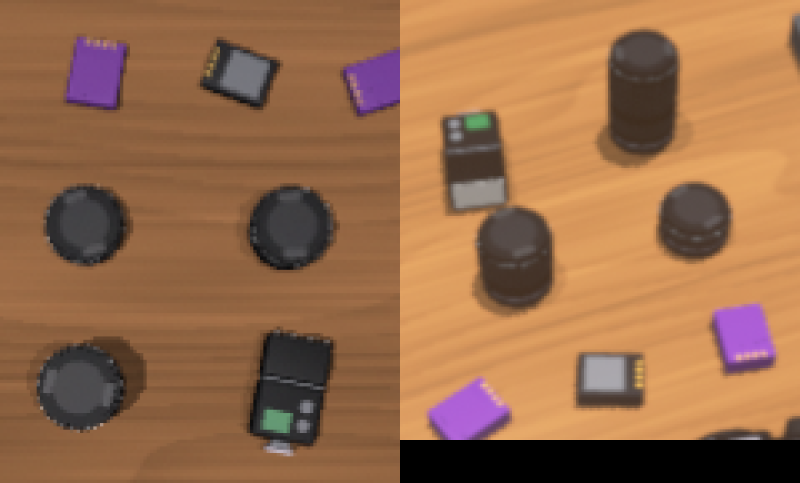

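The crop confirms the targets:
- **Long lens:** left panel (80,387), tallest in the right panel.
- **Pancake:** (85,225), flattest.
- **Middle lens:** (290,227).
- **Flash:** (290,388), with its foot towards the robot.
- **Battery:** (240,72). It is the only black one with brass contacts; the two purple ones are decoys.

Now I'll write a planner helper and overlay the measured trays on the image.

```bash
cat > p.py <<'E'
from h import *
P=dict(long=(.434,.066,-.125),middle=(.543,-.075,-.125),flash=(.434,-.0745,-.194),pancake=(.546,.068,-.034),battery=(.6545,-.040,1.207-np.pi/2),
 c1=(.428,.2907,-.125),c2=(.5113,.2802,-.125),c3=(.6095,.2678,-.125),t1=(.4823,-.302,-.034),t2=(.5553,-.3045,-.034))
def plan(way,start=None,step=4.1):
    """way: list of (x,y,z,yaw,open); prints rows in tool axes (cm, rad)"""
    s=state(); p=np.array(s["position"]); R=Ro.from_rotvec(s["tool_rot"]).as_matrix(); yaw=np.arctan2(R[1,0],R[0,0])
    print("at",p.round(4),"yaw",round(yaw,3),"tilt",R[:2,2].round(3),"F",np.round(s["force"],1),"open",round(s["opening"],3),"t",round(s["time_s"],2),"q",np.round(s["joints"],2))
    if start: p=np.array(start[:3]);yaw=start[3]
    for w in way:
        g=np.array(w[:3]); dl=g-p; dy=w[3]-yaw
        n=max(1,int(np.ceil(np.linalg.norm(dl)*100/step)),int(np.ceil(abs(dy)/.12)))
        for i in range(n):
            c,sn=np.cos(yaw),np.sin(yaw); e=dl/n*100
            print([round(float(v),2) for v in(c*e[0]+sn*e[1],sn*e[0]-c*e[1],-e[2],0,0,-dy/n)]+[w[4]])
            yaw+=dy/n
        p=g; print("--")
E
python3 - <<'E'
from p import *
d=load("top0"); im=cv2.resize(d["img"][:,:,::-1],None,fx=2,fy=2,interpolation=3).copy()
def rect(c,yaw,x0,x1,w,z,col):
    u=np.array([np.cos(yaw),np.sin(yaw)]);v=np.array([-u[1],u[0]])
    X=[np.r_[np.array(c)+u*a+v*b,z] for a,b in((x0,-w),(x0,w),(x1,w),(x1,-w))]
    cv2.polylines(im,[np.int32(proj(d,X)*2+.5)],True,col,1)
T=((.5262,.2783),-.125); rect(*T,-.144,.144,.069,.028,(0,0,255))
for a,b in((-.138,-.06),(-.054,.024),(.03,.138)): rect(*T,a,b,.063,.028,(0,255,255))
T=((.5133,-.3031),-.034); rect(*T,-.076,.076,.069,.028,(0,0,255))
for a,b in((-.07,.008),(.014,.07)): rect(*T,a,b,.063,.028,(0,255,255))
rect(P["flash"][:2],P["flash"][2],-.0355,.0355,.023,.036,(0,255,0))
rect(P["battery"][:2],P["battery"][2]+np.pi/2,-.0235,.0235,.018,.016,(0,255,0))
for n,h in(("long",.09),("middle",.056),("pancake",.03)):
    a=np.linspace(0,6.28,40); X=np.c_[P[n][0]+.028*np.cos(a),P[n][1]+.028*np.sin(a),0*a+h]
    cv2.polylines(im,[np.int32(proj(d,X)*2+.5)],True,(0,255,0),1)
cv2.imwrite("pics/ov.png",im[300:630,180:920])
plan([(.434,.066,.34,-.125,100),(.434,.066,.22,-.125,100)])
E
```

```text
at [ 0.1964 -0.5932  0.404 ] yaw 0.32 tilt [-0.     0.001] F [-0.5  0.9 -0.2] open 1.001 t 0.15 q [ 1.18  0.41 -0.01  1.6   0.01  1.13 -0.08]
[2.4, -3.06, 0.36, 0.0, 0.0, 0.02, 100]
[2.33, -3.12, 0.36, 0.0, 0.0, 0.02, 100]
[2.25, -3.18, 0.36, 0.0, 0.0, 0.02, 100]
[2.17, -3.23, 0.36, 0.0, 0.0, 0.02, 100]
[2.09, -3.28, 0.36, 0.0, 0.0, 0.02, 100]
[2.01, -3.33, 0.36, 0.0, 0.0, 0.02, 100]
[1.93, -3.38, 0.36, 0.0, 0.0, 0.02, 100]
[1.84, -3.43, 0.36, 0.0, 0.0, 0.02, 100]
[1.76, -3.47, 0.36, 0.0, 0.0, 0.02, 100]
[1.67, -3.52, 0.36, 0.0, 0.0, 0.02, 100]
[1.58, -3.56, 0.36, 0.0, 0.0, 0.02, 100]
[1.49, -3.59, 0.36, 0.0, 0.0, 0.02, 100]
[1.4, -3.63, 0.36, 0.0, 0.0, 0.02, 100]
[1.31, -3.66, 0.36, 0.0, 0.0, 0.02, 100]
[1.22, -3.7, 0.36, 0.0, 0.0, 0.02, 100]
[1.13, -3.72, 0.36, 0.0, 0.0, 0.02, 100]
[1.04, -3.75, 0.36, 0.0, 0.0, 0.02, 100]
[0.95, -3.78, 0.36, 0.0, 0.0, 0.02, 100]
--
[0.0, -0.0, 4.0, 0.0, 0.0, -0.0, 100]
[0.0, -0.0, 4.0, 0.0, 0.0, -0.0, 100]
[0.0, -0.0, 4.0, 0.0, 0.0, -0.0, 100]
--
```

View pics/ov.png

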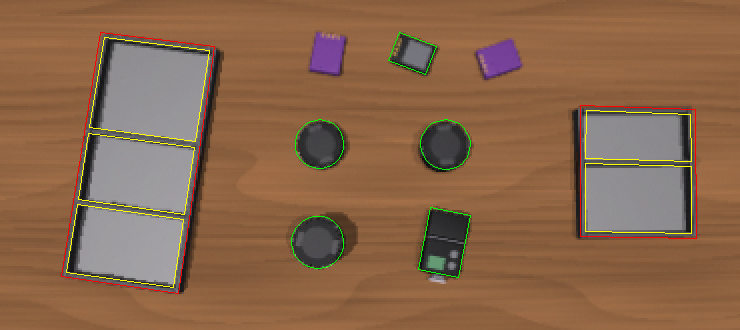

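The overlay puts all outlines on the objects within about 2 mm: trays at the left and right edges, lenses, flash and battery. Moving now.

Emit:
{"method": "servo_tool", "body": {"moves": [[2.4, -3.1, 0.4, 0, 0, 0.02, 100], [2.3, -3.1, 0.4, 0, 0, 0.02, 100], [2.2, -3.2, 0.4, 0, 0, 0.03, 100], [2.2, -3.2, 0.4, 0, 0, 0.02, 100], [2.1, -3.3, 0.4, 0, 0, 0.03, 100], [2.0, -3.3, 0.4, 0, 0, 0.02, 100], [1.9, -3.4, 0.4, 0, 0, 0.03, 100], [1.8, -3.4, 0.4, 0, 0, 0.02, 100]]}}

```text
time_s: 0.82
position: [0.2989, -0.2956, 0.3674]
tool_rot: [3.136, 0.169, -0.007]
force: [1.4, -0.5, 0.4]
opening: 1.001
```

Emit:
{"method": "servo_tool", "body": {"moves": [[1.8, -3.5, 0.4, 0, 0, 0.03, 100], [1.7, -3.5, 0.4, 0, 0, 0.02, 100], [1.6, -3.6, 0.4, 0, 0, 0.03, 100], [1.5, -3.6, 0.4, 0, 0, 0.02, 100], [1.4, -3.6, 0.4, 0, 0, 0.03, 100], [1.3, -3.7, 0.4, 0, 0, 0.02, 100], [1.2, -3.7, 0.4, 0, 0, 0.03, 100]]}}

```text
time_s: 1.4
position: [0.3974, -0.0273, 0.3383]
tool_rot: [3.135, -0.131, -0.001]
force: [1.2, -1.2, 0.2]
opening: 1.002
```

```bash
python3 -c "
from p import *
plan([(.434,.066,.34,-.125,100),(.434,.066,.22,-.125,100)])"
```

```text
at [ 0.3974 -0.0273  0.3383] yaw -0.083 tilt [-0.001 -0.004] F [ 1.2 -1.2  0.2] open 1.002 t 1.4 q [ 0.36  0.14 -0.45  2.16  0.08  0.86 -1.79]
[0.96, -3.2, -0.06, 0.0, 0.0, 0.01, 100]
[0.91, -3.21, -0.06, 0.0, 0.0, 0.01, 100]
[0.87, -3.22, -0.06, 0.0, 0.0, 0.01, 100]
--
[0.0, -0.0, 4.0, 0.0, 0.0, 0.0, 100]
[0.0, -0.0, 4.0, 0.0, 0.0, 0.0, 100]
[0.0, -0.0, 4.0, 0.0, 0.0, 0.0, 100]
--
```

Emit:
{"method": "servo_tool", "body": {"moves": [[1.0, -3.2, 0, 0, 0, 0.01, 100], [0.9, -3.2, 0, 0, 0, 0.01, 100], [0.9, -3.2, 0, 0, 0, 0.01, 100], [0, 0, 0, 0, 0, 0, 100]]}}

```text
time_s: 1.73
position: [0.4359, 0.0779, 0.3377]
tool_rot: [3.137, -0.171, 0.002]
force: [0.7, 0.1, 0.5]
opening: 1.0
```

```bash
python3 -c "
from p import *
plan([(.434,.066,.22,-.125,100)])
d=snap('wrist','w1')
print(proj(d,[(.434,.066,.09)]))"
```

```text
at [0.4359 0.0779 0.3377] yaw -0.109 tilt [ 0.001 -0.   ] F [0.7 0.1 0.5] open 1.0 t 1.73 q [ 0.17  0.22 -0.52  2.07  0.14  0.88 -2.11]
[-0.02, 0.4, 3.92, 0.0, 0.0, 0.01, 100]
[-0.02, 0.4, 3.92, 0.0, 0.0, 0.01, 100]
[-0.02, 0.4, 3.92, 0.0, 0.0, 0.01, 100]
--
[[289.20796218 219.12782754]]
```

View pics/w1.png

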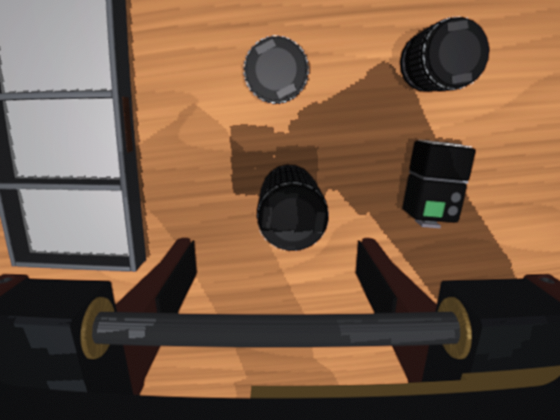

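The wrist view shows the long lens between the open fingers, top at (292,213). My estimate predicted (289,219), so it agrees. Descending now.

Emit:
{"method": "servo_tool", "body": {"moves": [[0, 0.4, 3.6, 0, 0, 0, 100], [0, 0.4, 3.6, 0, 0, 0.01, 100], [0, 0.2, 3.0, 0, 0, 0, 100], [0, 0, 0.6, 0, 0, 0, 100], [0, 0, 0, 0, 0, 0, 100]]}}

```text
time_s: 2.2
position: [0.434, 0.062, 0.2273]
tool_rot: [3.132, -0.188, 0.004]
force: [-0.3, 0.6, 0.4]
opening: 0.999
```

```bash
python3 -c "
from p import *
plan([(.434,.066,.22,-.125,100)])"
```

```text
at [0.434  0.062  0.2273] yaw -0.12 tilt [ 0.002 -0.004] F [-0.3  0.6  0.4] open 0.999 t 2.2 q [ 0.11  0.4  -0.44  2.18  0.3   0.62 -2.23]
[-0.05, -0.4, 0.73, 0.0, 0.0, 0.01, 100]
--
```

Emit:
{"method": "servo_tool", "body": {"moves": [[0, -0.4, 0.7, 0, 0, 0, 100], [0, 0, 0, 0, 0, 0, 100], [0, 0, 0, 0, 0, 0, 0], [0, 0, 0, 0, 0, 0, 0], [0, 0, 0, 0, 0, 0, 0], [0, 0, 0, 0, 0, 0, 0], [0, 0, 0, 0, 0, 0, 0]], "newtons": 25}}

```text
time_s: 2.78
position: [0.4366, 0.0653, 0.2257]
tool_rot: [3.132, -0.192, 0.017]
force: [0.6, 0.1, -0.2]
opening: 0.657
```

```bash
python3 -c "
from p import *
plan([(.434,.066,.32,-.125,0),(.428,.2907,.32,-.125,0),(.428,.2907,.226,-.125,0)])"
```

```text
at [0.4366 0.0653 0.2257] yaw -0.122 tilt [ 0.01  -0.004] F [ 0.6  0.1 -0.2] open 0.657 t 2.78 q [ 0.1   0.4  -0.44  2.18  0.31  0.61 -2.25]
[-0.09, -0.01, -3.14, 0.0, 0.0, 0.0, 0]
[-0.09, -0.01, -3.14, 0.0, 0.0, 0.0, 0]
[-0.09, -0.01, -3.14, 0.0, 0.0, 0.0, 0]
--
[-0.57, -3.7, -0.0, 0.0, 0.0, 0.0, 0]
[-0.57, -3.7, -0.0, 0.0, 0.0, 0.0, 0]
[-0.57, -3.7, -0.0, 0.0, 0.0, 0.0, 0]
[-0.57, -3.7, -0.0, 0.0, 0.0, 0.0, 0]
[-0.57, -3.7, -0.0, 0.0, 0.0, 0.0, 0]
[-0.57, -3.7, -0.0, 0.0, 0.0, 0.0, 0]
--
[0.0, -0.0, 3.13, 0.0, 0.0, 0.0, 0]
[0.0, -0.0, 3.13, 0.0, 0.0, 0.0, 0]
[0.0, -0.0, 3.13, 0.0, 0.0, 0.0, 0]
--
```

Emit:
{"method": "servo_tool", "body": {"moves": [[0, 0, 0, 0, 0, 0, 0], [0, 0, -1, 0, 0, 0, 0], [0, 0, -3, 0, 0, 0, 0], [0, 0, -3, 0, 0, 0, 0], [0, 0, -1.5, 0, 0, 0, 0], [0, 0, 0, 0, 0, 0, 0]]}}

```text
time_s: 3.28
position: [0.4341, 0.066, 0.3147]
tool_rot: [3.132, -0.188, 0.007]
force: [1.0, 0.5, -3.5]
opening: 0.63
```

```bash
python3 -c "
from p import *
plan([(.428,.2907,.315,-.125,0)])"
```

```text
at [0.4341 0.066  0.3147] yaw -0.12 tilt [ 0.004 -0.004] F [ 1.   0.5 -3.5] open 0.63 t 3.28 q [ 0.18  0.25 -0.51  2.1   0.17  0.82 -2.12]
[-0.55, -3.71, -0.0, 0.0, 0.0, 0.0, 0]
[-0.55, -3.71, -0.0, 0.0, 0.0, 0.0, 0]
[-0.56, -3.7, -0.0, 0.0, 0.0, 0.0, 0]
[-0.56, -3.7, -0.0, 0.0, 0.0, 0.0, 0]
[-0.56, -3.7, -0.0, 0.0, 0.0, 0.0, 0]
[-0.56, -3.7, -0.0, 0.0, 0.0, 0.0, 0]
--
```

Emit:
{"method": "servo_tool", "body": {"moves": [[-0.3, -2, 0, 0, 0, 0, 0], [-0.6, -3.7, 0, 0, 0, 0, 0], [-0.6, -3.7, 0, 0, 0, 0, 0], [-0.6, -3.7, 0, 0, 0, 0, 0], [-0.6, -3.7, 0, 0, 0, 0, 0], [-0.5, -3, 0, 0, 0, 0, 0], [-0.2, -1.2, 0, 0, 0, 0, 0], [0, 0, 0, 0, 0, 0, 0]]}}

```text
time_s: 3.95
position: [0.4243, 0.2841, 0.3104]
tool_rot: [3.129, -0.203, 0.004]
force: [-0.6, -0.7, -2.6]
opening: 0.632
```

```bash
python3 -c "
from p import *
plan([(.428,.2907,.235,-.125,0)])"
```

```text
at [0.4243 0.2841 0.3104] yaw -0.13 tilt [ 0.002 -0.007] F [-0.6 -0.7 -2.6] open 0.632 t 3.95 q [-0.23  0.39 -0.56  1.94  0.27  0.89 -2.64]
[0.14, -0.35, 3.77, 0.0, 0.0, -0.0, 0]
[0.14, -0.35, 3.77, 0.0, 0.0, -0.0, 0]
--
```

Joint 7 is nearing its limit. The lens is round, so I'll turn the tool 0.22 rad to relieve it while lowering.

Emit:
{"method": "servo_tool", "body": {"moves": [[0.2, -0.3, 2, 0, 0, -0.11, 0], [0.1, -0.3, 2.5, 0, 0, -0.11, 0], [0, 0, 2, 0, 0, 0, 0], [0, 0, 0.8, 0, 0, 0, 0], [0, 0, 0, 0, 0, 0, 0]]}}

```text
time_s: 4.37
position: [0.427, 0.2878, 0.2326]
tool_rot: [3.129, 0.161, -0.001]
force: [-0.5, -0.3, -3.1]
opening: 0.635
```

```bash
python3 -c "
from p import *
plan([(.428,.2907,.230,.1,0)])
d=snap('wrist','w2')"
```

```text
at [0.427  0.2878 0.2326] yaw 0.103 tilt [ 0.    -0.009] F [-0.5 -0.3 -3.1] open 0.635 t 4.37 q [-0.25  0.52 -0.56  1.99  0.4   0.75 -2.52]
[0.13, -0.28, 0.26, 0.0, 0.0, 0.0, 0]
--
```

View pics/w2.png

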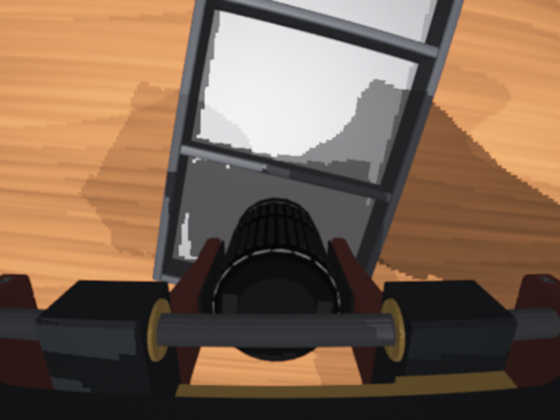

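The wrist view shows the long lens inside the near cell, base at about (275,215), clear of the divider. Lowering gently.

Emit:
{"method": "servo_tool", "body": {"moves": [[0.1, -0.2, 0.1, 0, 0, 0, 0], [0, 0, 0.1, 0, 0, 0, 0], [0, 0, 0.1, 0, 0, 0, 0], [0, 0, 0, 0, 0, 0, 0]]}}

```text
time_s: 4.75
position: [0.4292, 0.2893, 0.2329]
tool_rot: [3.13, 0.154, 0.005]
force: [-0.2, 0.3, -2.2]
opening: 0.634
```

Emit:
{"method": "servo_tool", "body": {"moves": [[0, 0, 0.3, 0, 0, 0, 0], [0, 0, 0.2, 0, 0, 0, 0]]}}

```text
time_s: 4.92
position: [0.4296, 0.2895, 0.2298]
tool_rot: [3.13, 0.153, 0.01]
force: [-7.6, -5.6, 25.8]
opening: 0.634
```

Emit:
{"method": "servo_tool", "body": {"moves": [[0, 0, 0.2, 0, 0, 0, 0]]}}

```text
time_s: 5.0
position: [0.4294, 0.2897, 0.2298]
tool_rot: [3.129, 0.153, 0.011]
force: [-10.9, -7.6, 37.9]
opening: 0.635
```

Emit:
{"method": "servo_tool", "body": {"moves": [[0, 0, 0, 0, 0, 0, 0], [0, 0, 0, 0, 0, 0, 82], [0, 0, 0, 0, 0, 0, 82], [0, 0, 0, 0, 0, 0, 82], [0, 0, 0, 0, 0, 0, 82], [0, 0, -1, 0, 0, 0, 82], [0, 0, -3, 0, 0, 0, 82], [0, 0, -4, 0, 0, 0, 82]]}}

```text
time_s: 5.67
position: [0.4273, 0.2894, 0.308]
tool_rot: [3.125, 0.154, -0.002]
force: [1.2, 0.1, -0.3]
opening: 0.82
```

```bash
python3 -c "
from p import *
plan([(.43,.28,.34,.0,82),(.543,-.075,.31,-.125,100)])"
```

```text
at [0.4273 0.2894 0.308 ] yaw 0.099 tilt [-0.    -0.013] F [ 1.2  0.1 -0.3] open 0.82 t 5.67 q [-0.2   0.41 -0.61  1.93  0.31  0.9  -2.45]
[0.18, 0.96, -3.2, 0.0, 0.0, 0.1, 82]
--
[1.13, 3.55, 0.3, 0.0, 0.0, 0.01, 100]
[1.17, 3.54, 0.3, 0.0, 0.0, 0.01, 100]
[1.22, 3.52, 0.3, 0.0, 0.0, 0.01, 100]
[1.26, 3.51, 0.3, 0.0, 0.0, 0.01, 100]
[1.31, 3.49, 0.3, 0.0, 0.0, 0.01, 100]
[1.35, 3.47, 0.3, 0.0, 0.0, 0.01, 100]
[1.39, 3.46, 0.3, 0.0, 0.0, 0.01, 100]
[1.44, 3.44, 0.3, 0.0, 0.0, 0.01, 100]
[1.48, 3.42, 0.3, 0.0, 0.0, 0.01, 100]
[1.52, 3.4, 0.3, 0.0, 0.0, 0.01, 100]
--
```

Emit:
{"method": "servo_tool", "body": {"moves": [[0.5, 1.5, -2, 0.01, 0, 0.06, 100], [1.2, 3.5, 0, 0, 0, 0.03, 100], [1.2, 3.5, 0, 0, 0, 0.01, 100], [1.3, 3.5, 0, 0, 0, 0.01, 100], [1.3, 3.5, 0.4, 0, 0, 0.01, 100], [1.3, 3.5, 0.4, 0, 0, 0.01, 100], [1.4, 3.4, 0.4, 0, 0, 0.01, 100], [1.4, 3.4, 0.4, 0, 0, 0.01, 100]]}}

```text
time_s: 6.33
position: [0.5256, 0.0341, 0.3285]
tool_rot: [-3.128, 0.059, -0.027]
force: [0.0, -0.1, 1.0]
opening: 1.001
```

```bash
python3 -c "
from p import *
plan([(.543,-.075,.29,-.125,100)])"
```

```text
at [0.5256 0.0341 0.3285] yaw -0.038 tilt [0.018 0.012] F [ 0.  -0.1  1. ] open 1.001 t 6.33 q [ 0.26  0.37 -0.51  1.9   0.22  0.9  -1.97]
[0.72, 3.61, 1.28, 0.0, 0.0, 0.03, 100]
[0.82, 3.59, 1.28, 0.0, 0.0, 0.03, 100]
[0.92, 3.57, 1.28, 0.0, 0.0, 0.03, 100]
--
```

Emit:
{"method": "servo_tool", "body": {"moves": [[0.7, 3.5, 1, 0, 0, 0.03, 100], [0.8, 3.3, 1, 0, 0, 0.03, 100], [0.6, 2.2, 1, 0, 0, 0.03, 100], [0.1, 0.5, 0.5, 0, 0, 0, 100], [0, 0, 0, 0, 0, 0, 100]]}}

```text
time_s: 6.75
position: [0.5439, -0.0761, 0.2938]
tool_rot: [-3.122, 0.226, -0.033]
force: [-0.5, 0.1, 0.8]
opening: 1.003
```

```bash
python3 -c "
from p import *
plan([(.543,-.075,.2,-.125,100)],step=9.9)"
```

```text
at [ 0.5439 -0.0761  0.2938] yaw -0.145 tilt [0.022 0.01 ] F [-0.5  0.1  0.8] open 1.003 t 6.75 q [ 0.4   0.44 -0.44  1.88  0.23  0.85 -1.87]
[-0.1, -0.09, 9.38, 0.0, 0.0, -0.02, 100]
--
```

Emit:
{"method": "servo_tool", "body": {"moves": [[0, 0, 2.5, -0.01, -0.02, 0, 100], [0, 0, 3.5, 0, 0, -0.02, 100], [0, 0, 2.2, 0, 0, 0, 100], [0, 0, 0.5, 0, 0, 0, 100], [0, 0, 0, 0, 0, 0, 100]]}}

```text
time_s: 7.17
position: [0.5463, -0.0696, 0.2092]
tool_rot: [-3.13, 0.182, -0.01]
force: [0.2, -0.8, 1.0]
opening: 1.002
```

```bash
sed -i 's/^    if start:/    print("fix rx,ry",np.round(((-R[:2,2])@[-np.sin(yaw),np.cos(yaw)],-(R[:2,2]@[np.cos(yaw),np.sin(yaw)])),3))\n    if start:/' p.py; python3 -c "
from p import *
plan([(.543,-.075,.198,-.125,100)],step=9.9)"
```

```text
at [ 0.5463 -0.0696  0.2092] yaw -0.116 tilt [0.006 0.006] F [ 0.2 -0.8  1. ] open 1.002 t 7.17 q [ 0.34  0.57 -0.39  1.93  0.32  0.7  -1.93]
fix rx,ry [-0.006 -0.006]
[-0.27, 0.57, 1.12, 0.0, 0.0, 0.01, 100]
--
```

Emit:
{"method": "servo_tool", "body": {"moves": [[-0.3, 0.6, 1.1, 0, 0, 0, 100], [0, 0, 0.2, 0, 0, 0, 100], [0, 0, 0, 0, 0, 0, 0], [0, 0, 0, 0, 0, 0, 0], [0, 0, 0, 0, 0, 0, 0], [0, 0, 0, 0, 0, 0, 0], [0, 0, 0, 0, 0, 0, 0], [0, 0, 0, 0, 0, 0, 0]], "newtons": 25}}

```text
time_s: 7.83
position: [0.5446, -0.0731, 0.2016]
tool_rot: [-3.13, 0.176, -0.023]
force: [-0.7, 0.3, -1.8]
opening: 0.637
```

```bash
python3 -c "
from p import *
plan([(.543,-.075,.29,-.125,0)],step=3.3)"
```

```text
at [ 0.5446 -0.0731  0.2016] yaw -0.113 tilt [0.015 0.005] F [-0.7  0.3 -1.8] open 0.637 t 7.83 q [ 0.34  0.57 -0.39  1.94  0.33  0.67 -1.93]
fix rx,ry [-0.007 -0.014]
[-0.04, 0.07, -2.95, 0.0, 0.0, 0.0, 0]
[-0.04, 0.07, -2.95, 0.0, 0.0, 0.0, 0]
[-0.04, 0.07, -2.95, 0.0, 0.0, 0.0, 0]
--
```

Emit:
{"method": "servo_tool", "body": {"moves": [[0, 0, -1, 0, 0, 0, 0], [0, 0, -3, 0, 0, 0, 0], [0, 0, -3, 0, 0, 0, 0], [0, 0, -2, 0, 0, 0, 0], [0, 0, 0, 0, 0, 0, 0]]}}

```text
time_s: 8.25
position: [0.5423, -0.0731, 0.2957]
tool_rot: [-3.129, 0.175, -0.015]
force: [1.5, -0.1, -1.5]
opening: 0.639
```

```bash
python3 -c "
from p import *
plan([(.5113,.2802,.30,-.06,0)],step=3.9)"
```

```text
at [ 0.5423 -0.0731  0.2957] yaw -0.112 tilt [0.01  0.007] F [ 1.5 -0.1 -1.5] open 0.639 t 8.25 q [ 0.4   0.44 -0.45  1.88  0.24  0.86 -1.85]
fix rx,ry [-0.008 -0.009]
[-0.7, -3.48, -0.04, 0.0, 0.0, -0.01, 0]
[-0.68, -3.48, -0.04, 0.0, 0.0, -0.01, 0]
[-0.67, -3.48, -0.04, 0.0, 0.0, -0.01, 0]
[-0.65, -3.49, -0.04, 0.0, 0.0, -0.01, 0]
[-0.63, -3.49, -0.04, 0.0, 0.0, -0.01, 0]
[-0.61, -3.49, -0.04, 0.0, 0.0, -0.01, 0]
[-0.59, -3.5, -0.04, 0.0, 0.0, -0.01, 0]
[-0.58, -3.5, -0.04, 0.0, 0.0, -0.01, 0]
[-0.56, -3.5, -0.04, 0.0, 0.0, -0.01, 0]
[-0.54, -3.51, -0.04, 0.0, 0.0, -0.01, 0]
--
```

Emit:
{"method": "servo_tool", "body": {"moves": [[-0.5, -2, -0.3, 0, 0, 0, 0], [-0.7, -3.5, -0.1, 0, 0, -0.01, 0], [-0.7, -3.5, -0.1, 0, 0, -0.01, 0], [-0.7, -3.5, -0.1, 0, 0, -0.01, 0], [-0.6, -3.5, -0.1, 0, 0, -0.01, 0], [-0.6, -3.5, 0, 0, 0, -0.01, 0], [-0.6, -3.5, 0, 0, 0, -0.01, 0], [-0.6, -3.5, 0, 0, 0, -0.01, 0]]}}

```text
time_s: 8.92
position: [0.5157, 0.1941, 0.3036]
tool_rot: [-3.139, 0.093, -0.02]
force: [1.8, 0.4, -1.1]
opening: 0.636
```

```bash
python3 -c "
from p import *
plan([(.5113,.2802,.29,-.06,0)],step=3.9)"
```

```text
at [0.5157 0.1941 0.3036] yaw -0.059 tilt [0.013 0.   ] F [ 1.8  0.4 -1.1] open 0.636 t 8.92 q [-0.05  0.45 -0.52  1.86  0.29  0.89 -2.33]
fix rx,ry [-0.001 -0.013]
[-0.32, -2.86, 0.45, 0.0, 0.0, 0.0, 0]
[-0.32, -2.86, 0.45, 0.0, 0.0, 0.0, 0]
[-0.32, -2.86, 0.45, 0.0, 0.0, 0.0, 0]
--
```

Emit:
{"method": "servo_tool", "body": {"moves": [[-0.3, -3.2, 0.3, 0, 0, 0, 0], [-0.3, -2.8, 0.3, 0, 0, -0.01, 0], [-0.2, -1.3, 0.3, 0, 0, 0, 0], [0, 0, 0, 0, 0, 0, 0]]}}

```text
time_s: 9.25
position: [0.5072, 0.2798, 0.2932]
tool_rot: [-3.136, 0.058, -0.016]
force: [-0.2, 0.5, -0.2]
opening: 0.639
```

```bash
python3 -c "
from p import *
plan([(.5113,.2802,.213,-.04,0)],step=13.9)"
```

```text
at [0.5072 0.2798 0.2932] yaw -0.037 tilt [0.01  0.005] F [-0.2  0.5 -0.2] open 0.639 t 9.25 q [-0.2   0.51 -0.52  1.8   0.32  0.9  -2.47]
fix rx,ry [-0.006 -0.01 ]
[0.41, -0.05, 8.02, 0.0, 0.0, 0.0, 0]
--
```

Emit:
{"method": "servo_tool", "body": {"moves": [[0.2, 0, 2, 0, 0, 0, 0], [0.2, 0, 2.8, 0, 0, 0, 0], [0, 0, 1.8, 0, 0, 0, 0], [0, 0, 0.5, 0, 0, 0, 0], [0, 0, 0, 0, 0, 0, 0]]}}

```text
time_s: 9.67
position: [0.5121, 0.2776, 0.2195]
tool_rot: [-3.137, 0.057, -0.016]
force: [-0.4, 0.3, -0.1]
opening: 0.634
```

```bash
python3 -c "
from p import *
plan([(.5113,.2802,.2056,-.04,0)],step=13.9)"
```

```text
at [0.5121 0.2776 0.2195] yaw -0.036 tilt [0.01  0.003] F [-0.4  0.3 -0.1] open 0.634 t 9.67 q [-0.23  0.61 -0.47  1.84  0.39  0.77 -2.52]
fix rx,ry [-0.004 -0.01 ]
[-0.09, -0.26, 1.39, 0.0, 0.0, 0.0, 0]
--
```

Emit:
{"method": "servo_tool", "body": {"moves": [[0, -0.2, 0.7, 0, 0, 0, 0], [0, 0, 0.3, 0, 0, 0, 0], [0, 0, 0.1, 0, 0, 0, 0]]}}

```text
time_s: 9.92
position: [0.5134, 0.2779, 0.2094]
tool_rot: [-3.138, 0.061, -0.018]
force: [0.4, -0.5, -1.9]
opening: 0.632
```

Emit:
{"method": "servo_tool", "body": {"moves": [[0, 0, 0.2, 0, 0, 0, 0]]}}

```text
time_s: 10.0
position: [0.5138, 0.2779, 0.208]
tool_rot: [-3.137, 0.061, -0.02]
force: [0.2, -0.4, -0.7]
opening: 0.637
```

Emit:
{"method": "servo_tool", "body": {"moves": [[0, 0, 0.2, 0, 0, 0, 0]]}}

```text
time_s: 10.08
position: [0.5141, 0.2779, 0.2065]
tool_rot: [-3.137, 0.062, -0.022]
force: [-0.7, 0.4, -0.7]
opening: 0.635
```

Emit:
{"method": "servo_tool", "body": {"moves": [[0, 0, 0.15, 0, 0, 0, 0]]}}

```text
time_s: 10.17
position: [0.5143, 0.2779, 0.2054]
tool_rot: [-3.136, 0.062, -0.023]
force: [-1.2, -1.8, 10.2]
opening: 0.636
```

Emit:
{"method": "servo_tool", "body": {"moves": [[0, 0, 0.15, 0, 0, 0, 0]]}}

```text
time_s: 10.25
position: [0.5143, 0.2778, 0.2049]
tool_rot: [-3.137, 0.063, -0.023]
force: [-7.6, -6.1, 22.2]
opening: 0.633
```

Emit:
{"method": "servo_tool", "body": {"moves": [[0, 0, 0, 0, 0, 0, 0], [0, 0, 0, 0, 0, 0, 82], [0, 0, 0, 0, 0, 0, 82], [0, 0, 0, 0, 0, 0, 82], [0, 0, 0, 0, 0, 0, 82], [0, 0, -1, 0, 0, 0, 82], [0, 0, -3, 0, 0, 0, 82], [0, 0, -4, 0, 0, 0, 82]]}}

```text
time_s: 10.92
position: [0.5113, 0.2766, 0.2819]
tool_rot: [3.14, -0.061, 0.008]
force: [0.3, -0.5, 0.5]
opening: 0.822
```

```bash
python3 -c "
from p import *
plan([(.434,-.0745,.28,-.194,100)])"
```

```text
at [0.5113 0.2766 0.2819] yaw -0.039 tilt [ 0.005 -0.001] F [ 0.3 -0.5  0.5] open 0.822 t 10.92 q [-0.2   0.52 -0.52  1.8   0.33  0.89 -2.47]
fix rx,ry [ 0.001 -0.005]
[-0.71, 3.93, 0.02, 0.0, 0.0, 0.02, 100]
[-0.64, 3.94, 0.02, 0.0, 0.0, 0.02, 100]
[-0.57, 3.95, 0.02, 0.0, 0.0, 0.02, 100]
[-0.5, 3.96, 0.02, 0.0, 0.0, 0.02, 100]
[-0.43, 3.97, 0.02, 0.0, 0.0, 0.02, 100]
[-0.37, 3.98, 0.02, 0.0, 0.0, 0.02, 100]
[-0.3, 3.98, 0.02, 0.0, 0.0, 0.02, 100]
[-0.23, 3.99, 0.02, 0.0, 0.0, 0.02, 100]
[-0.16, 3.99, 0.02, 0.0, 0.0, 0.02, 100]
--
```

Emit:
{"method": "servo_tool", "body": {"moves": [[0, 2, -2, 0, 0, 0.01, 100], [-0.6, 3.9, -0.5, 0, 0, 0.01, 100], [-0.6, 3.9, 0, 0, 0, 0.02, 100], [-0.6, 3.9, 0, 0, 0, 0.02, 100], [-0.5, 3.9, 0, 0, 0, 0.02, 100], [-0.4, 3.9, 0.4, 0, 0, 0.02, 100], [-0.4, 3.9, 0.4, 0, 0, 0.02, 100], [-0.3, 3.9, 0.4, 0, 0, 0.02, 100]]}}

```text
time_s: 11.58
position: [0.4501, -0.0099, 0.3084]
tool_rot: [-3.116, 0.261, -0.042]
force: [1.3, -0.2, 0.1]
opening: 1.002
```

```bash
python3 -c "
from p import *
plan([(.434,-.0745,.28,-.194,100)])"
```

```text
at [ 0.4501 -0.0099  0.3084] yaw -0.167 tilt [0.028 0.012] F [ 1.3 -0.2  0.1] open 1.002 t 11.58 q [ 0.34  0.27 -0.49  2.1   0.16  0.78 -1.98]
fix rx,ry [-0.017 -0.026]
[-0.26, 3.32, 1.42, 0.0, 0.0, 0.01, 100]
[-0.21, 3.32, 1.42, 0.0, 0.0, 0.01, 100]
--
```

Emit:
{"method": "servo_tool", "body": {"moves": [[-0.3, 3.2, 1, -0.01, -0.02, 0.01, 100], [-0.3, 2.0, 1, 0, 0, 0.01, 100], [-0.1, 0.4, 0.8, 0, 0, 0, 100], [0, 0, 0, 0, 0, 0, 100]]}}

```text
time_s: 11.92
position: [0.4304, -0.0741, 0.2811]
tool_rot: [-3.123, 0.316, -0.012]
force: [-0.0, 0.3, 0.0]
opening: 0.998
```

```bash
python3 -c "
from p import *
plan([(.434,-.0745,.187,-.194,100)],step=19)
d=snap('wrist','w3')
print(proj(d,[(.434,-.0745,.036)]))"
```

```text
at [ 0.4304 -0.0741  0.2811] yaw -0.201 tilt [0.008 0.001] F [-0.   0.3  0. ] open 0.998 t 11.92 q [ 0.44  0.29 -0.44  2.15  0.18  0.73 -1.89]
fix rx,ry [-0.003 -0.008]
[0.36, -0.03, 9.41, 0.0, 0.0, -0.01, 100]
--
[[273.64927619 217.08666698]]
```

View pics/w3.png

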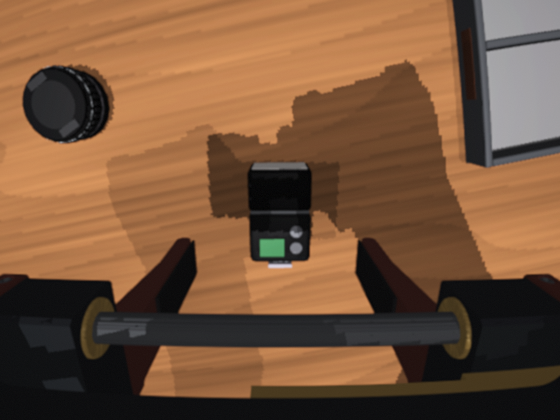

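The flash body centre is at (280,216), predicted (274,217), and its edges are parallel to the jaws. I'll shift about 3 mm in tool +y and descend.

Emit:
{"method": "servo_tool", "body": {"moves": [[0.2, 0.2, 2.5, 0, -0.01, 0, 100], [0.2, 0.1, 3.5, 0, 0, 0, 100], [0, 0, 2.3, 0, 0, 0, 100], [0, 0, 0.5, 0, 0, 0, 100], [0, 0, 0, 0, 0, 0, 100]]}}

```text
time_s: 12.38
position: [0.4405, -0.0695, 0.1957]
tool_rot: [-3.121, 0.298, -0.015]
force: [0.7, -0.3, 0.7]
opening: 1.0
```

```bash
python3 -c "
from p import *
plan([(.434,-.077,.187,-.2,100)],step=19)"
```

```text
at [ 0.4405 -0.0695  0.1957] yaw -0.19 tilt [0.01  0.006] F [ 0.7 -0.3  0.7] open 1.0 t 12.38 q [ 0.35  0.46 -0.37  2.19  0.31  0.53 -2.  ]
fix rx,ry [-0.008 -0.009]
[-0.5, 0.86, 0.87, 0.0, 0.0, 0.01, 100]
--
```

Emit:
{"method": "servo_tool", "body": {"moves": [[-0.5, 0.9, 0.7, 0, 0, 0.01, 100], [0, 0.1, 0.2, 0, 0, 0, 100], [0, 0, 0, 0, 0, 0, 100]]}}

```text
time_s: 12.63
position: [0.4351, -0.0764, 0.1885]
tool_rot: [-3.119, 0.307, -0.021]
force: [0.4, -0.6, -0.3]
opening: 1.004
```

```bash
python3 -c "
from p import *
plan([(.434,-.077,.187,-.2,100)],step=19)"
```

```text
at [ 0.4351 -0.0764  0.1885] yaw -0.196 tilt [0.014 0.006] F [ 0.4 -0.6 -0.3] open 1.004 t 12.63 q [ 0.36  0.47 -0.36  2.2   0.32  0.51 -2.  ]
fix rx,ry [-0.009 -0.012]
[-0.1, 0.08, 0.15, 0.0, 0.0, 0.0, 100]
--
```

Emit:
{"method": "servo_tool", "body": {"moves": [[-0.2, 0, 0, 0, 0, 0, 0], [0, 0, 0, 0, 0, 0, 0], [0, 0, 0, 0, 0, 0, 0], [0, 0, 0, 0, 0, 0, 0], [0, 0, 0, 0, 0, 0, 0], [0, 0, 0, 0, 0, 0, 0], [0, 0, 0, 0, 0, 0, 0]], "newtons": 25}}

```text
time_s: 13.22
position: [0.434, -0.0767, 0.1918]
tool_rot: [-3.12, 0.31, -0.03]
force: [0.1, -0.6, -1.2]
opening: 0.523
```

Emit:
{"method": "servo_tool", "body": {"moves": [[0, 0, 0, 0, 0, 0, 0], [0, 0, -1, 0, 0, 0, 0], [0, 0, -3, 0, 0, 0, 0], [0, 0, -3, 0, 0, 0, 0], [0, 0, -3, 0, 0, 0, 0], [0, 0, 0, 0, 0, 0, 0]]}}

```text
time_s: 13.72
position: [0.4308, -0.0761, 0.2956]
tool_rot: [-3.118, 0.305, -0.017]
force: [0.5, -1.7, -0.5]
opening: 0.526
```

```bash
python3 -c "
from p import *
plan([(.6095,.2678,.31,-.12,0)],step=3.9)"
```

```text
at [ 0.4308 -0.0761  0.2956] yaw -0.195 tilt [0.012 0.008] F [ 0.5 -1.7 -0.5] open 0.526 t 13.72 q [ 0.47  0.27 -0.46  2.13  0.16  0.76 -1.86]
fix rx,ry [-0.01 -0.01]
[1.09, -3.72, -0.14, 0.0, 0.0, -0.01, 0]
[1.11, -3.71, -0.14, 0.0, 0.0, -0.01, 0]
[1.14, -3.7, -0.14, 0.0, 0.0, -0.01, 0]
[1.17, -3.7, -0.14, 0.0, 0.0, -0.01, 0]
[1.2, -3.69, -0.14, 0.0, 0.0, -0.01, 0]
[1.22, -3.68, -0.14, 0.0, 0.0, -0.01, 0]
[1.25, -3.67, -0.14, 0.0, 0.0, -0.01, 0]
[1.28, -3.66, -0.14, 0.0, 0.0, -0.01, 0]
[1.31, -3.65, -0.14, 0.0, 0.0, -0.01, 0]
[1.33, -3.64, -0.14, 0.0, 0.0, -0.01, 0]
--
```

Emit:
{"method": "servo_tool", "body": {"moves": [[0.5, -2, -0.3, 0, 0, 0, 0], [1.1, -3.7, -0.2, 0, 0, -0.01, 0], [1.1, -3.7, -0.2, 0, 0, -0.01, 0], [1.2, -3.7, -0.2, 0, 0, -0.01, 0], [1.2, -3.7, -0.1, 0, 0, -0.01, 0], [1.2, -3.7, -0.1, 0, 0, -0.01, 0], [1.3, -3.7, 0, 0, 0, -0.01, 0], [1.3, -3.7, 0, 0, 0, -0.01, 0]]}}

```text
time_s: 14.38
position: [0.5678, 0.1834, 0.3134]
tool_rot: [-3.133, 0.223, -0.02]
force: [1.1, -0.4, -1.5]
opening: 0.519
```

```bash
python3 -c "
from p import *
plan([(.6095,.2678,.29,-.12,0)],step=3.9)"
```

```text
at [0.5678 0.1834 0.3134] yaw -0.142 tilt [ 0.012 -0.001] F [ 1.1 -0.4 -1.5] open 0.519 t 14.38 q [-0.03  0.5  -0.5   1.74  0.29  0.96 -2.36]
fix rx,ry [-0.001 -0.012]
[0.98, -2.98, 0.78, 0.0, 0.0, -0.01, 0]
[1.0, -2.97, 0.78, 0.0, 0.0, -0.01, 0]
[1.02, -2.97, 0.78, 0.0, 0.0, -0.01, 0]
--
```

Emit:
{"method": "servo_tool", "body": {"moves": [[1.1, -3.2, 0.6, 0, 0, -0.01, 0], [1.1, -2.9, 0.6, 0, 0, -0.01, 0], [0.7, -1.5, 0.6, 0, 0, 0, 0], [0.1, 0, 0.2, 0, 0, 0, 0], [0, 0, 0, 0, 0, 0, 0]]}}

```text
time_s: 14.8
position: [0.6087, 0.2686, 0.2919]
tool_rot: [-3.131, 0.173, -0.015]
force: [-0.2, -1.1, -0.3]
opening: 0.521
```

```bash
python3 -c "
from p import *
plan([(.6095,.2678,.205,-.12,0)],step=13.9)
d=snap('wrist','w4')"
```

```text
at [0.6087 0.2686 0.2919] yaw -0.111 tilt [0.01  0.005] F [-0.2 -1.1 -0.3] open 0.521 t 14.8 q [-0.17  0.63 -0.48  1.58  0.33  1.   -2.43]
fix rx,ry [-0.006 -0.009]
[0.09, 0.07, 8.69, 0.0, 0.0, 0.01, 0]
--
```

View pics/w4.png

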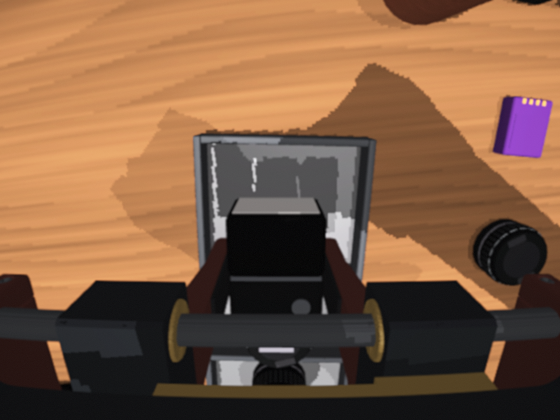

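The flash, held at about (277,240), is over the wide cell and square with it. The middle lens top shows behind it at (277,378). Lowering.

Emit:
{"method": "servo_tool", "body": {"moves": [[0, 0.1, 2.5, 0, 0, 0, 0], [0, 0.2, 3.2, 0, 0, 0, 0], [0, 0.1, 1.9, 0, 0, 0, 0], [0, 0, 0.4, 0, 0, 0, 0], [0, 0, 0, 0, 0, 0, 0]]}}

```text
time_s: 15.27
position: [0.6086, 0.2572, 0.2134]
tool_rot: [-3.133, 0.184, -0.02]
force: [0.5, 0.1, -0.8]
opening: 0.52
```

```bash
python3 -c "
from p import *
plan([(.6095,.2678,.196,-.12,0)],step=13.9)"
```

```text
at [0.6086 0.2572 0.2134] yaw -0.117 tilt [0.013 0.003] F [ 0.5  0.1 -0.8] open 0.52 t 15.27 q [-0.17  0.71 -0.45  1.64  0.39  0.86 -2.46]
fix rx,ry [-0.004 -0.012]
[-0.04, -1.06, 1.74, 0.0, 0.0, 0.0, 0]
--
```

Emit:
{"method": "servo_tool", "body": {"moves": [[0, -0.8, 0.7, 0, 0, 0, 0], [0, -0.2, 0.4, 0, 0, 0, 0], [0, 0, 0.2, 0, 0, 0, 0]]}}

```text
time_s: 15.52
position: [0.6113, 0.2659, 0.2035]
tool_rot: [-3.132, 0.19, -0.026]
force: [0.1, 0.4, -0.9]
opening: 0.522
```

Emit:
{"method": "servo_tool", "body": {"moves": [[0, 0, 0.2, 0, 0, 0, 0]]}}

```text
time_s: 15.6
position: [0.6115, 0.2664, 0.2022]
tool_rot: [-3.131, 0.189, -0.027]
force: [-0.2, -0.2, -1.4]
opening: 0.523
```

Emit:
{"method": "servo_tool", "body": {"moves": [[0, 0, 0.2, 0, 0, 0, 0]]}}

```text
time_s: 15.68
position: [0.6117, 0.2668, 0.2008]
tool_rot: [-3.13, 0.189, -0.029]
force: [-0.9, 0.0, -1.0]
opening: 0.527
```

Emit:
{"method": "servo_tool", "body": {"moves": [[0, 0, 0.3, 0, 0, 0, 0], [0, 0, 0.2, 0, 0, 0, 0]]}}

```text
time_s: 15.85
position: [0.6121, 0.2673, 0.1964]
tool_rot: [-3.13, 0.188, -0.031]
force: [0.3, 0.3, -0.5]
opening: 0.524
```

Emit:
{"method": "servo_tool", "body": {"moves": [[0, 0, 0.15, 0, 0, 0, 0]]}}

```text
time_s: 15.93
position: [0.6122, 0.2674, 0.1958]
tool_rot: [-3.13, 0.188, -0.032]
force: [-6.3, -4.2, 18.9]
opening: 0.52
```

Emit:
{"method": "servo_tool", "body": {"moves": [[0, 0, 0.15, 0, 0, 0, 0]]}}

```text
time_s: 16.02
position: [0.6121, 0.2675, 0.1958]
tool_rot: [-3.131, 0.188, -0.032]
force: [-6.7, -3.7, 16.9]
opening: 0.522
```

Emit:
{"method": "servo_tool", "body": {"moves": [[0, 0, 0, 0, 0, 0, 0], [0, 0, 0, 0, 0, 0, 72], [0, 0, 0, 0, 0, 0, 72], [0, 0, 0, 0, 0, 0, 72], [0, 0, 0, 0, 0, 0, 72], [0, 0, -1, 0, 0, 0, 72], [0, 0, -3, 0, 0, 0, 72], [0, 0, -3.5, 0, 0, 0, 72]]}}

```text
time_s: 16.68
position: [0.6087, 0.2661, 0.2665]
tool_rot: [3.136, -0.187, 0.016]
force: [0.9, 0.9, 0.6]
opening: 0.724
```

```bash
python3 -c "
from p import *
plan([(.546,.068,.27,-.12,100)])"
```

```text
at [0.6087 0.2661 0.2665] yaw -0.119 tilt [ 0.01  -0.001] F [0.9 0.9 0.6] open 0.724 t 16.68 q [-0.17  0.66 -0.47  1.6   0.35  0.96 -2.45]
fix rx,ry [-0.   -0.01]
[-0.64, 3.4, -0.06, 0.0, 0.0, 0.0, 100]
[-0.64, 3.4, -0.06, 0.0, 0.0, 0.0, 100]
[-0.64, 3.4, -0.06, 0.0, 0.0, 0.0, 100]
[-0.64, 3.4, -0.06, 0.0, 0.0, 0.0, 100]
[-0.64, 3.4, -0.06, 0.0, 0.0, 0.0, 100]
[-0.64, 3.4, -0.06, 0.0, 0.0, 0.0, 100]
--
```

Emit:
{"method": "servo_tool", "body": {"moves": [[-0.3, 2, -1, 0, -0.01, 0, 72], [-0.7, 3.7, 0, 0, 0, 0, 100], [-0.7, 3.7, 0, 0, 0, 0, 100], [-0.7, 3.7, 0, 0, 0, 0, 100], [-0.7, 3.7, 0, 0, 0, 0, 100], [-0.5, 2.4, 0, 0, 0, 0, 100], [0, 0.4, 0, 0, 0, 0, 100], [0, 0, 0, 0, 0, 0, 100]]}}

```text
time_s: 17.35
position: [0.5485, 0.0726, 0.2892]
tool_rot: [-3.127, 0.18, -0.025]
force: [1.0, 0.1, 0.5]
opening: 0.999
```

```bash
python3 -c "
from p import *
plan([(.546,.068,.188,-.12,100)],step=19)
d=snap('wrist','w5')
print(proj(d,[(.546,.068,.03)]))"
```

```text
at [0.5485 0.0726 0.2892] yaw -0.115 tilt [0.016 0.008] F [1.  0.1 0.5] open 0.999 t 17.35 q [ 0.17  0.47 -0.51  1.87  0.29  0.86 -2.16]
fix rx,ry [-0.01  -0.015]
[-0.2, 0.49, 10.12, 0.0, 0.0, 0.0, 100]
--
[[282.90875537 220.62745611]]
```

View pics/w5.png

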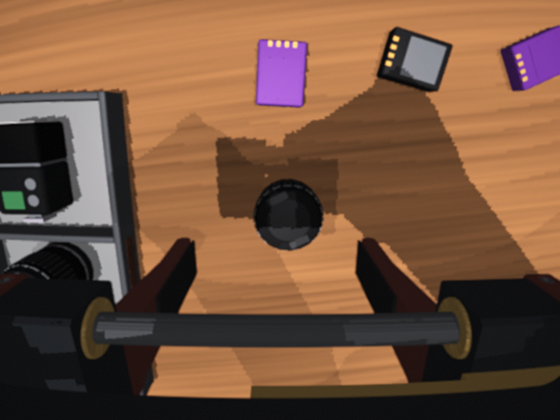

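Pancake top at (288,218), predicted (283,221), so the target moves about 2.5 mm to y ≈ 0.0655. The flash sits flat in the wide cell at left. Descending.

Emit:
{"method": "servo_tool", "body": {"moves": [[-0.1, 0.3, 2.5, -0.01, -0.01, 0, 100], [-0.1, 0.3, 3.5, 0, 0, 0, 100], [0, 0.1, 2.3, 0, 0, 0, 100], [0, 0, 0.5, 0, 0, 0, 100], [0, 0, 0, 0, 0, 0, 100]]}}

```text
time_s: 17.82
position: [0.5506, 0.0753, 0.2022]
tool_rot: [-3.131, 0.168, -0.022]
force: [-0.8, 0.2, -0.2]
opening: 1.002
```

```bash
python3 -c "
from p import *
plan([(.546,.0655,.188,-.12,100)],step=19)"
```

```text
at [0.5506 0.0753 0.2022] yaw -0.107 tilt [0.015 0.005] F [-0.8  0.2 -0.2] open 1.002 t 17.82 q [ 0.11  0.59 -0.45  1.92  0.38  0.7  -2.24]
fix rx,ry [-0.007 -0.014]
[-0.35, 1.03, 1.42, 0.0, 0.0, 0.01, 100]
--
```

Emit:
{"method": "servo_tool", "body": {"moves": [[-0.4, 0.9, 0.3, 0, 0, 0, 100], [0, 0.2, 0.8, 0, 0, 0, 100], [0, 0, 0.2, 0, 0, 0, 100], [0, 0, 0, 0, 0, 0, 100]]}}

```text
time_s: 18.15
position: [0.5467, 0.0676, 0.1911]
tool_rot: [-3.129, 0.161, -0.028]
force: [-0.0, 0.1, -0.2]
opening: 0.998
```

```bash
python3 -c "
from p import *
plan([(.546,.0655,.188,-.12,100)],step=19)"
```

```text
at [0.5467 0.0676 0.1911] yaw -0.103 tilt [0.018 0.007] F [-0.   0.1 -0.2] open 0.998 t 18.15 q [ 0.12  0.6  -0.44  1.94  0.4   0.66 -2.23]
fix rx,ry [-0.009 -0.018]
[-0.05, 0.22, 0.31, 0.0, 0.0, 0.02, 100]
--
```

Emit:
{"method": "servo_tool", "body": {"moves": [[0, 0.2, 0.4, 0, 0, 0, 100], [0, 0, 0.1, 0, 0, 0, 0], [0, 0, 0, 0, 0, 0, 0], [0, 0, 0, 0, 0, 0, 0], [0, 0, 0, 0, 0, 0, 0], [0, 0, 0, 0, 0, 0, 0], [0, 0, 0, 0, 0, 0, 0], [0, 0, 0, 0, 0, 0, 0]], "newtons": 25}}

```text
time_s: 18.82
position: [0.5477, 0.0653, 0.188]
tool_rot: [-3.129, 0.163, -0.034]
force: [0.2, 0.0, -1.3]
opening: 0.63
```

Emit:
{"method": "servo_tool", "body": {"moves": [[0, 0, -1, 0, 0, 0, 0], [0, 0, -3, 0, 0, 0, 0], [0, 0, -3, 0, 0, 0, 0], [0, 0, -3, 0, 0, 0, 0], [0, 0, -1.5, 0, 0, 0, 0], [0, 0, 0, 0, 0, 0, 0]]}}

```text
time_s: 19.32
position: [0.5437, 0.0651, 0.3086]
tool_rot: [-3.129, 0.159, -0.026]
force: [0.2, -0.5, -1.3]
opening: 0.633
```

```bash
python3 -c "
from p import *
plan([(.4823,-.302,.3,-.034,0)],step=3.9)"
```

```text
at [0.5437 0.0651 0.3086] yaw -0.102 tilt [0.017 0.008] F [ 0.2 -0.5 -1.3] open 0.633 t 19.32 q [ 0.2   0.44 -0.53  1.87  0.27  0.89 -2.12]
fix rx,ry [-0.01  -0.016]
[-0.24, 3.71, 0.09, 0.0, 0.0, -0.01, 0]
[-0.26, 3.71, 0.09, 0.0, 0.0, -0.01, 0]
[-0.29, 3.71, 0.09, 0.0, 0.0, -0.01, 0]
[-0.31, 3.71, 0.09, 0.0, 0.0, -0.01, 0]
[-0.34, 3.71, 0.09, 0.0, 0.0, -0.01, 0]
[-0.36, 3.7, 0.09, 0.0, 0.0, -0.01, 0]
[-0.39, 3.7, 0.09, 0.0, 0.0, -0.01, 0]
[-0.41, 3.7, 0.09, 0.0, 0.0, -0.01, 0]
[-0.44, 3.7, 0.09, 0.0, 0.0, -0.01, 0]
[-0.46, 3.69, 0.09, 0.0, 0.0, -0.01, 0]
--
```

Emit:
{"method": "servo_tool", "body": {"moves": [[-0.2, 2, 0, 0, 0, 0, 0], [-0.3, 3.7, 0, 0, 0, -0.01, 0], [-0.3, 3.7, 0, 0, 0, -0.01, 0], [-0.3, 3.7, 0, 0, 0, -0.01, 0], [-0.3, 3.7, 0.1, 0, 0, -0.01, 0], [-0.4, 3.7, 0.1, 0, 0, -0.01, 0], [-0.4, 3.7, 0.1, 0, 0, -0.01, 0], [-0.4, 3.7, 0.1, 0, 0, -0.01, 0]]}}

```text
time_s: 19.98
position: [0.4973, -0.2108, 0.3]
tool_rot: [-3.127, 0.014, -0.033]
force: [-0.1, 0.7, -0.8]
opening: 0.638
```

```bash
python3 -c "
from p import *
plan([(.4823,-.302,.28,-.034,0)],step=3.9)"
```

```text
at [ 0.4973 -0.2108  0.3   ] yaw -0.009 tilt [0.021 0.014] F [-0.1  0.7 -0.8] open 0.638 t 19.98 q [ 0.7   0.43 -0.49  1.89  0.24  0.86 -1.48]
fix rx,ry [-0.015 -0.021]
[-0.47, 3.04, 0.67, 0.0, 0.0, 0.01, 0]
[-0.45, 3.05, 0.67, 0.0, 0.0, 0.01, 0]
[-0.42, 3.05, 0.67, 0.0, 0.0, 0.01, 0]
--
```

Emit:
{"method": "servo_tool", "body": {"moves": [[-0.5, 3.3, 0.5, 0, 0, 0.01, 0], [-0.5, 3.1, 0.5, 0, 0, 0, 0], [-0.4, 1.6, 0.5, 0, 0, 0, 0], [0, 0.2, 0.3, 0, 0, 0, 0], [0, 0, 0, 0, 0, 0, 0]]}}

```text
time_s: 20.4
position: [0.4761, -0.3058, 0.2755]
tool_rot: [-3.128, 0.05, -0.025]
force: [-0.7, 1.0, -1.3]
opening: 0.632
```

```bash
python3 -c "
from p import *
plan([(.4823,-.302,.2,-.034,0)],step=19)
d=snap('wrist','w6')"
```

```text
at [ 0.4761 -0.3058  0.2755] yaw -0.032 tilt [0.016 0.013] F [-0.7  1.  -1.3] open 0.632 t 20.4 q [ 0.83  0.5  -0.45  1.85  0.25  0.84 -1.34]
fix rx,ry [-0.013 -0.016]
[0.61, -0.4, 7.55, 0.0, 0.0, 0.0, 0]
--
```

View pics/w6.png

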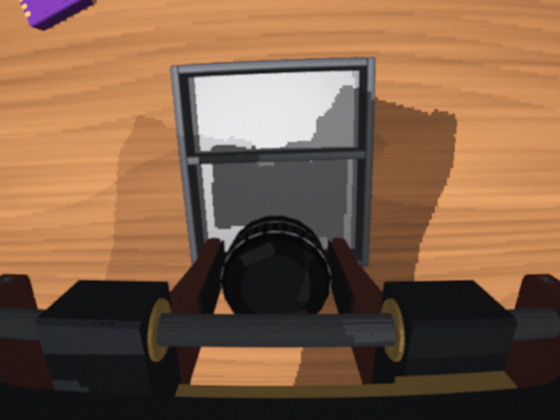

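The pancake is over the wider near cell, top at (275,280), with the divider at rows 150–160. I'll check the tray pose from this view too, then lower.

Emit:
{"method": "servo_tool", "body": {"moves": [[0.3, -0.2, 2.5, 0, 0, 0, 0], [0.2, -0.1, 3, 0, 0, 0, 0], [0, 0, 1.2, 0, 0, 0, 0], [0, 0, 0.2, 0, 0, 0, 0], [0, 0, 0, 0, 0, 0, 0]]}}

```text
time_s: 20.87
position: [0.4863, -0.2938, 0.207]
tool_rot: [-3.126, 0.035, -0.03]
force: [0.6, 0.4, -0.8]
opening: 0.63
```

```bash
python3 -c "
from p import *
plan([(.4823,-.302,.192,-.034,0)],step=19)
d=load('w6'); print(onz(d,[(173,67),(375,58),(188,157),(365,153)],.028).round(4))"
```

```text
at [ 0.4863 -0.2938  0.207 ] yaw -0.022 tilt [0.02  0.015] F [ 0.6  0.4 -0.8] open 0.63 t 20.87 q [ 0.77  0.59 -0.41  1.89  0.32  0.71 -1.41]
fix rx,ry [-0.015 -0.019]
[-0.38, 0.82, 1.5, 0.0, 0.0, 0.01, 0]
--
[[ 0.5879 -0.2391  0.028 ]
 [ 0.5889 -0.3739  0.028 ]
 [ 0.527  -0.2437  0.028 ]
 [ 0.526  -0.3689  0.028 ]]
```

Emit:
{"method": "servo_tool", "body": {"moves": [[-0.4, 0.8, 0.5, 0, 0, 0, 0], [0, 0.1, 0.4, 0, 0, 0, 0], [0, 0, 0.2, 0, 0, 0, 0]]}}

```text
time_s: 21.12
position: [0.4837, -0.3019, 0.1981]
tool_rot: [-3.128, 0.029, -0.036]
force: [-0.2, 0.2, -0.4]
opening: 0.634
```

Emit:
{"method": "servo_tool", "body": {"moves": [[0, 0, 0.2, 0, 0, 0, 0]]}}

```text
time_s: 21.2
position: [0.4837, -0.3025, 0.1966]
tool_rot: [-3.129, 0.03, -0.037]
force: [0.8, -0.4, -1.4]
opening: 0.636
```

Emit:
{"method": "servo_tool", "body": {"moves": [[0, 0, 0.2, 0, 0, 0, 0]]}}

```text
time_s: 21.28
position: [0.4838, -0.3028, 0.195]
tool_rot: [-3.129, 0.031, -0.038]
force: [-0.5, 0.2, -1.0]
opening: 0.63
```

Emit:
{"method": "servo_tool", "body": {"moves": [[0, 0, 0.2, 0, 0, 0, 0]]}}

```text
time_s: 21.37
position: [0.4839, -0.3031, 0.1932]
tool_rot: [-3.13, 0.032, -0.039]
force: [0.1, -0.1, -1.5]
opening: 0.632
```

Emit:
{"method": "servo_tool", "body": {"moves": [[0, 0, 0.15, 0, 0, 0, 0]]}}

```text
time_s: 21.45
position: [0.484, -0.3032, 0.1919]
tool_rot: [-3.13, 0.033, -0.04]
force: [-3.1, 3.8, 18.3]
opening: 0.636
```

Emit:
{"method": "servo_tool", "body": {"moves": [[0, 0, 0.15, 0, 0, 0, 0]]}}

```text
time_s: 21.53
position: [0.4841, -0.303, 0.1917]
tool_rot: [-3.13, 0.033, -0.039]
force: [-10.3, 5.0, 32.5]
opening: 0.633
```

Emit:
{"method": "servo_tool", "body": {"moves": [[0, 0, 0, 0, 0, 0, 0], [0, 0, 0, 0, 0, 0, 80], [0, 0, 0, 0, 0, 0, 80], [0, 0, 0, 0, 0, 0, 80], [0, 0, 0, 0, 0, 0, 80], [0, 0, -1, 0, 0, 0, 80], [0, 0, -3, 0, 0, 0, 80], [0, 0, -4, 0, -0.01, 0, 80]]}}

```text
time_s: 22.2
position: [0.48, -0.3025, 0.2681]
tool_rot: [-3.124, 0.031, -0.007]
force: [0.8, -0.8, 0.4]
opening: 0.795
```

```bash
python3 -c "
from p import *
plan([(.6545,-.042,.27,-.364,100)])"
```

```text
at [ 0.48   -0.3025  0.2681] yaw -0.02 tilt [0.005 0.018] F [ 0.8 -0.8  0.4] open 0.795 t 22.2 q [ 0.82  0.51 -0.45  1.85  0.26  0.85 -1.34]
fix rx,ry [-0.018 -0.004]
[2.12, -3.3, -0.02, 0.0, 0.0, 0.04, 100]
[1.97, -3.39, -0.02, 0.0, 0.0, 0.04, 100]
[1.82, -3.47, -0.02, 0.0, 0.0, 0.04, 100]
[1.67, -3.54, -0.02, 0.0, 0.0, 0.04, 100]
[1.52, -3.61, -0.02, 0.0, 0.0, 0.04, 100]
[1.36, -3.68, -0.02, 0.0, 0.0, 0.04, 100]
[1.2, -3.73, -0.02, 0.0, 0.0, 0.04, 100]
[1.04, -3.78, -0.02, 0.0, 0.0, 0.04, 100]
--
```

Emit:
{"method": "servo_tool", "body": {"moves": [[1, -2, -1, -0.02, 0, 0.03, 100], [2, -3.4, 0, 0, 0, 0.04, 100], [1.8, -3.5, 0, 0, 0, 0.04, 100], [1.7, -3.5, 0, 0, 0, 0.04, 100], [1.5, -3.6, 0, 0, 0, 0.04, 100], [1.4, -3.7, 0, 0, 0, 0.04, 100], [1.2, -3.7, 0, 0, 0, 0.04, 100], [0.8, -2, 0, 0, 0, 0.04, 100]]}}

```text
time_s: 22.87
position: [0.6379, -0.0705, 0.2937]
tool_rot: [3.081, -0.564, 0.03]
force: [0.1, 0.7, 0.0]
opening: 1.004
```

```bash
python3 -c "
from p import *
plan([(.6545,-.042,.28,-.364,100)])"
```

```text
at [ 0.6379 -0.0705  0.2937] yaw -0.362 tilt [ 0.017 -0.013] F [0.1 0.7 0. ] open 1.004 t 22.87 q [ 0.3   0.57 -0.38  1.65  0.26  0.95 -2.11]
fix rx,ry [ 0.006 -0.02 ]
[0.54, -3.25, 1.37, 0.0, 0.0, 0.0, 100]
--
```

Emit:
{"method": "servo_tool", "body": {"moves": [[0.5, -2, 0.5, 0, -0.02, 0, 100], [0.1, -0.5, 0.5, 0, 0, 0, 100], [0, 0, 0, 0, 0, 0, 100]]}}

```text
time_s: 23.12
position: [0.6554, -0.0404, 0.2855]
tool_rot: [3.091, -0.555, 0.002]
force: [-0.8, -0.3, -0.4]
opening: 1.001
```

```bash
python3 -c "
from p import *
plan([(.6545,-.042,.186,-.364,100)],step=19)
d=snap('wrist','w7')
print(proj(d,[(.6545,-.040,.016)]))"
```

```text
at [ 0.6554 -0.0404  0.2855] yaw -0.355 tilt [ 0.001 -0.002] F [-0.8 -0.3 -0.4] open 1.001 t 23.12 q [ 0.25  0.61 -0.38  1.61  0.26  0.97 -2.15]
fix rx,ry [ 0.001 -0.002]
[-0.03, 0.18, 9.95, 0.0, 0.0, 0.01, 100]
--
[[272.82152895 211.67462523]]
```

View pics/w7.png

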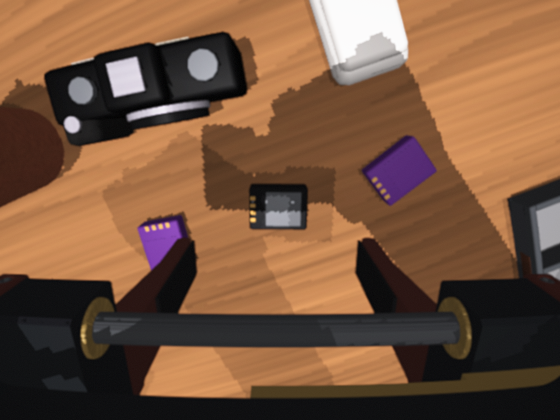

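Battery at (278,206), its long side aligned with the jaws, brass contacts at left. Predicted (273,212), so within about 4 mm. The purple decoys at (160,240) and (400,170) are clear of the fingers. Descending.

Emit:
{"method": "servo_tool", "body": {"moves": [[0, 0.1, 2.5, 0, 0, 0, 100], [0, 0.1, 3.5, 0, 0, 0, 100], [0, 0, 2.3, 0, 0, 0, 100], [0, 0, 0.5, 0, 0, 0, 100], [0, 0, 0, 0, 0, 0, 100]]}}

```text
time_s: 23.58
position: [0.6531, -0.0519, 0.1993]
tool_rot: [3.085, -0.565, 0.012]
force: [-0.7, -1.0, -0.6]
opening: 1.004
```

```bash
python3 -c "
from p import *
plan([(.6555,-.0425,.186,-.36,100)],step=19)"
```

```text
at [ 0.6531 -0.0519  0.1993] yaw -0.362 tilt [ 0.006 -0.007] F [-0.7 -1.  -0.6] open 1.004 t 23.58 q [ 0.24  0.71 -0.34  1.67  0.32  0.81 -2.18]
fix rx,ry [ 0.004 -0.008]
[-0.11, -0.96, 1.33, 0.0, 0.0, -0.0, 100]
--
```

Emit:
{"method": "servo_tool", "body": {"moves": [[-0.1, -0.9, 0.7, 0, 0, 0, 100], [0, -0.1, 0.4, 0, 0, 0, 100], [0, 0, 0, 0, 0, 0, 100]]}}

```text
time_s: 23.83
position: [0.6561, -0.0448, 0.1906]
tool_rot: [3.083, -0.572, 0.016]
force: [-0.3, -0.3, -0.4]
opening: 1.002
```

```bash
python3 -c "
from p import *
plan([(.6555,-.0425,.186,-.36,100)],step=19)"
```

```text
at [ 0.6561 -0.0448  0.1906] yaw -0.367 tilt [ 0.009 -0.008] F [-0.3 -0.3 -0.4] open 1.002 t 23.83 q [ 0.22  0.72 -0.34  1.67  0.32  0.8  -2.2 ]
fix rx,ry [ 0.004 -0.011]
[-0.14, -0.19, 0.46, 0.0, 0.0, -0.01, 100]
--
```

Emit:
{"method": "servo_tool", "body": {"moves": [[-0.1, -0.2, 0.5, 0, 0, 0, 100], [0, 0, 0.1, 0, 0, 0, 0], [0, 0, 0.05, 0, 0, 0, 0], [0, 0, 0.05, 0, 0, 0, 0], [0, 0, 0.05, 0, 0, 0, 0], [0, 0, 0, 0, 0, 0, 0], [0, 0, 0, 0, 0, 0, 0], [0, 0, 0, 0, 0, 0, 0]], "newtons": 20}}

```text
time_s: 24.5
position: [0.6575, -0.0416, 0.1862]
tool_rot: [3.084, -0.57, 0.025]
force: [1.1, 0.4, -0.5]
opening: 0.533
```

Emit:
{"method": "servo_tool", "body": {"moves": [[0, 0, 0, 0, 0, 0, 0], [0, 0, 0, 0, 0, 0, 0]]}}

```text
time_s: 24.67
position: [0.6574, -0.0417, 0.1862]
tool_rot: [3.084, -0.57, 0.025]
force: [-0.0, -0.2, -0.3]
opening: 0.536
```

```bash
python3 -c "
from p import *
plan([(.6555,-.0425,.286,-.36,100)],step=19)"
```

```text
at [ 0.6574 -0.0417  0.1862] yaw -0.366 tilt [ 0.015 -0.008] F [-0.  -0.2 -0.3] open 0.536 t 24.67 q [ 0.21  0.73 -0.33  1.67  0.33  0.79 -2.21]
fix rx,ry [ 0.003 -0.017]
[-0.15, 0.15, -9.98, 0.0, 0.0, -0.01, 100]
--
```

Emit:
{"method": "servo_tool", "body": {"moves": [[0, 0, -1, 0, 0, 0, 0], [0, 0, -3, 0, 0, 0, 0], [0, 0, -3, 0, 0, 0, 0], [0, 0, -2, 0, 0, 0, 0], [0, 0, 0, 0, 0, 0, 0]]}}

```text
time_s: 25.08
position: [0.6552, -0.0407, 0.2796]
tool_rot: [3.084, -0.569, 0.017]
force: [-0.4, -0.7, -0.1]
opening: 0.529
```

```bash
python3 -c "
from p import *
plan([(.5553,-.305,.28,-.02,0)],step=3.8)"
```

```text
at [ 0.6552 -0.0407  0.2796] yaw -0.365 tilt [ 0.009 -0.008] F [-0.4 -0.7 -0.1] open 0.529 t 25.08 q [ 0.24  0.61 -0.37  1.62  0.27  0.95 -2.16]
fix rx,ry [ 0.004 -0.012]
[0.01, 3.53, -0.0, 0.0, 0.0, -0.04, 0]
[-0.14, 3.53, -0.0, 0.0, 0.0, -0.04, 0]
[-0.29, 3.52, -0.0, 0.0, 0.0, -0.04, 0]
[-0.44, 3.5, -0.0, 0.0, 0.0, -0.04, 0]
[-0.59, 3.48, -0.0, 0.0, 0.0, -0.04, 0]
[-0.74, 3.45, -0.0, 0.0, 0.0, -0.04, 0]
[-0.89, 3.42, -0.0, 0.0, 0.0, -0.04, 0]
[-1.04, 3.38, -0.0, 0.0, 0.0, -0.04, 0]
--
```

Emit:
{"method": "servo_tool", "body": {"moves": [[0, 2, 0, 0, 0, -0.04, 0], [-0.2, 3.5, 0, 0, 0, -0.04, 0], [-0.3, 3.5, 0, 0, 0, -0.05, 0], [-0.4, 3.5, 0, 0, 0, -0.04, 0], [-0.6, 3.5, 0, 0, 0, -0.05, 0], [-0.7, 3.5, 0, 0, 0, -0.04, 0], [-0.9, 3.4, 0, 0, 0, -0.04, 0], [-1, 2, 0, 0, 0, -0.03, 0]]}}

```text
time_s: 25.75
position: [0.5627, -0.2774, 0.2807]
tool_rot: [3.138, -0.007, 0.025]
force: [0.6, -1.2, -0.2]
opening: 0.534
```

```bash
python3 -c "
from p import *
plan([(.5553,-.305,.27,-.02,0)],step=3.8)"
```

```text
at [ 0.5627 -0.2774  0.2807] yaw -0.005 tilt [ 0.016 -0.003] F [ 0.6 -1.2 -0.2] open 0.534 t 25.75 q [ 0.7   0.58 -0.45  1.7   0.3   0.92 -1.44]
fix rx,ry [ 0.003 -0.016]
[-0.73, 2.77, 1.07, 0.0, 0.0, 0.02, 0]
--
```

Emit:
{"method": "servo_tool", "body": {"moves": [[-0.5, 1.7, 0.4, 0, 0, 0.02, 0], [-0.1, 0.5, 0.2, 0, 0, 0, 0], [0, 0, 0, 0, 0, 0, 0]]}}

```text
time_s: 26.0
position: [0.5517, -0.3078, 0.273]
tool_rot: [3.136, -0.052, 0.019]
force: [0.1, -0.3, -0.0]
opening: 0.535
```

```bash
python3 -c "
from p import *
plan([(.5553,-.305,.21,-.015,0)],step=19)
d=snap('wrist','w8')"
```

```text
at [ 0.5517 -0.3078  0.273 ] yaw -0.033 tilt [ 0.012 -0.005] F [ 0.1 -0.3 -0. ] open 0.535 t 26.0 q [ 0.74  0.59 -0.44  1.69  0.3   0.91 -1.42]
fix rx,ry [ 0.005 -0.012]
[0.35, -0.29, 6.3, 0.0, 0.0, -0.02, 0]
--
```

View pics/w8.png

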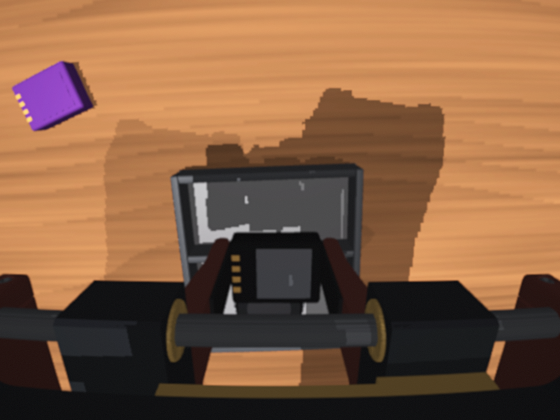

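The battery is held at about (275,268). The narrow cell is directly ahead and below it, floor at rows 180–245, with 10 mm of margin. Lowering.

Emit:
{"method": "servo_tool", "body": {"moves": [[0.2, -0.2, 2, 0, 0, -0.01, 0], [0.1, -0.1, 2.5, 0, 0, -0.01, 0], [0, 0, 1, 0, 0, 0, 0], [0, 0, 0.2, 0, 0, 0, 0], [0, 0, 0, 0, 0, 0, 0]]}}

```text
time_s: 26.47
position: [0.5602, -0.2963, 0.2161]
tool_rot: [3.139, -0.004, 0.026]
force: [0.1, -0.6, -0.1]
opening: 0.536
```

```bash
python3 -c "
from p import *
plan([(.5555,-.305,.1902,-.015,0)],step=19)"
```

```text
at [ 0.5602 -0.2963  0.2161] yaw -0.003 tilt [ 0.016 -0.002] F [ 0.1 -0.6 -0.1] open 0.536 t 26.47 q [ 0.7   0.67 -0.42  1.72  0.35  0.81 -1.45]
fix rx,ry [ 0.002 -0.016]
[-0.47, 0.88, 2.59, 0.0, 0.0, 0.01, 0]
--
```

Emit:
{"method": "servo_tool", "body": {"moves": [[-0.5, 0.8, 0, 0, 0, 0.01, 0], [0, 0.1, 0.5, 0, 0, 0, 0], [0, 0, 0, 0, 0, 0, 0]]}}

```text
time_s: 26.72
position: [0.5565, -0.304, 0.213]
tool_rot: [3.139, -0.017, 0.029]
force: [-0.1, 1.1, -0.4]
opening: 0.534
```

Emit:
{"method": "servo_tool", "body": {"moves": [[0, 0, 0.6, 0, 0, 0, 0], [0, 0, 0.4, 0, 0, 0, 0], [0, 0, 0, 0, 0, 0, 0]]}}

```text
time_s: 26.97
position: [0.5569, -0.3052, 0.204]
tool_rot: [3.137, -0.019, 0.033]
force: [0.7, 0.3, 0.5]
opening: 0.536
```

Emit:
{"method": "servo_tool", "body": {"moves": [[0, 0, 0.6, 0, 0, 0, 0], [0, 0, 0.3, 0, 0, 0, 0], [0, 0, 0.1, 0, 0, 0, 0]]}}

```text
time_s: 27.22
position: [0.5572, -0.3054, 0.1933]
tool_rot: [3.137, -0.02, 0.034]
force: [0.0, -0.4, -1.4]
opening: 0.532
```

Emit:
{"method": "servo_tool", "body": {"moves": [[0, 0, 0.2, 0, 0, 0, 0]]}}

```text
time_s: 27.3
position: [0.5573, -0.3054, 0.191]
tool_rot: [3.137, -0.02, 0.034]
force: [0.2, 0.1, -0.0]
opening: 0.534
```

Emit:
{"method": "servo_tool", "body": {"moves": [[0, 0, 0.2, 0, 0, 0, 0]]}}

```text
time_s: 27.38
position: [0.5575, -0.3053, 0.1898]
tool_rot: [3.136, -0.02, 0.034]
force: [-9.3, 4.8, 30.9]
opening: 0.532
```

Contact came at the expected height. Releasing and backing away.

Emit:
{"method": "servo_tool", "body": {"moves": [[0, 0, 0, 0, 0, 0, 0], [0, 0, 0, 0, 0, 0, 72], [0, 0, 0, 0, 0, 0, 72], [0, 0, 0, 0, 0, 0, 72], [0, 0, 0, 0, 0, 0, 72], [0, 0, -1, 0, 0, 0, 72], [0, 0, -3, 0, 0, 0, 72], [0, 0, -4, 0, 0, 0, 72]]}}

```text
time_s: 28.05
position: [0.5534, -0.3037, 0.2645]
tool_rot: [-3.139, 0.018, -0.014]
force: [-0.0, -0.5, 0.5]
opening: 0.722
```

Emit:
{"method": "servo_tool", "body": {"moves": [[-1, 1, -3.5, 0, 0, 0, 80], [-2, 2, -3, 0, 0, 0, 80], [-3, 2, -2, 0, 0, 0, 80], [-3, 2, -1, 0, 0, 0, 80], [-2, 1, 0, 0, 0, 0, 80], [0, 0, 0, 0, 0, 0, 80], [0, 0, 0, 0, 0, 0, 80]]}}

```text
time_s: 28.63
position: [0.4398, -0.3836, 0.3769]
tool_rot: [3.134, -0.01, 0.037]
force: [0.9, 0.3, 0.9]
opening: 0.798
```

```bash
python3 -c "
from p import *
plan([])
a=snap('top','topZ')['img'][:,:,::-1]; b=snap('scene','sceneZ')['img'][:,:,::-1]
a=a[60:310,110:450]; b=b[70:380,70:470]
cv2.imwrite('pics/fin.png',cv2.resize(a,(800,588),interpolation=3)); cv2.imwrite('pics/finS.png',cv2.resize(b,(770,597),interpolation=3))"
```

```text
at [ 0.4398 -0.3836  0.3769] yaw -0.006 tilt [ 0.024 -0.007] F [0.9 0.3 0.9] open 0.798 t 28.63 q [ 1.    0.4  -0.48  1.72  0.2   1.05 -1.12]
fix rx,ry [ 0.007 -0.024]
```

View pics/fin.png

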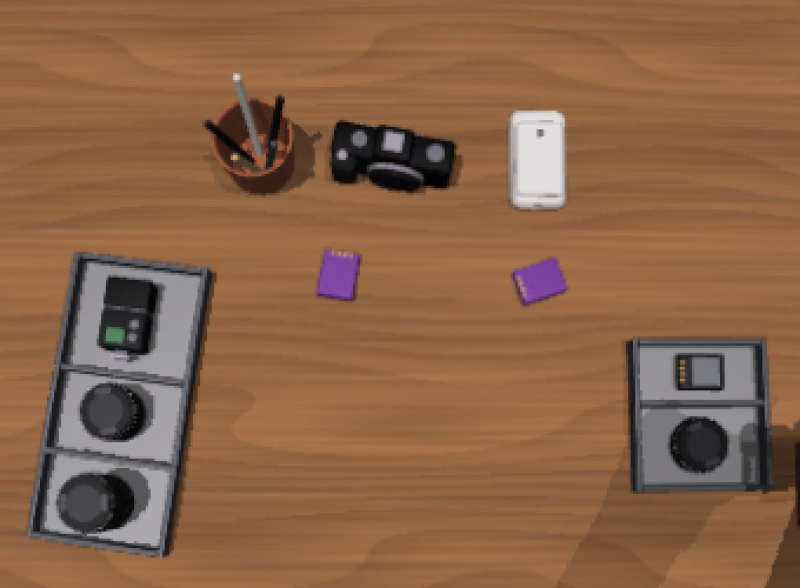

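View pics/finS.png

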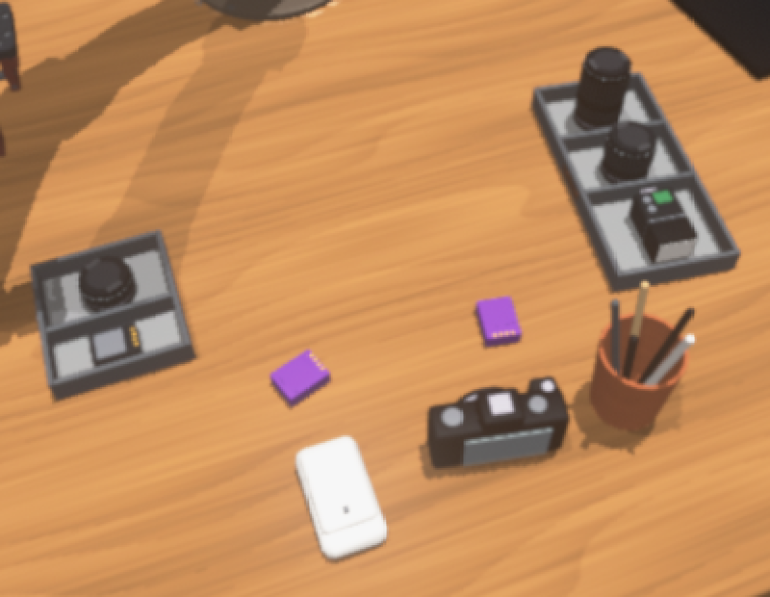

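The final views show everything in its cell: long lens, middle lens and flash in the portrait tray, pancake and battery in the travel tray. The bystanders look untouched. One numeric check on the bystanders, then I'll sign off.

```bash
python3 -c "
from h import *
a=load('top0')['img'].astype(int);b=load('topZ')['img'].astype(int)
D=np.abs(a-b).max(2); print('bystander area changed px',(D[85:155,190:360]>40).sum(),'decoys',(D[160:192,240:265]>40).sum(),(D[165:192,325:352]>40).sum())
print(np.round(state()['force'],1)); print(ctrl.sign_off())"
```

```text
bystander area changed px 0 decoys 0 0
[-0.8 -0.6  0.6]
the job is handed in; nothing more can be done
None
```

Both camera kits are made up, and the job is handed in at about 28.7 s of the 106 s allowed.

- **Portrait tray:** the long lens is in the near cell, the middle lens in the next, and the flash lies flat in the wide end cell.
- **Travel tray:** the pancake lens is in the wider cell. The battery is in the narrow one, long side along the tray's y.
- **Setting down:** each item touched its cell floor within about 0.5 mm of the expected height, then was released. Brief vertical press readings at contact were 19 to 38 N; the long lens was highest, close to the 40 N limit for pressing on things.
- **Last checks:** the top and scene views show all five items upright or flat in their cells. The image area with the camera, mouse and pen pot, and the two spots with the purple batteries, show no change since the start. The gripper is clear and the wrist force is about zero.
- **Disagreement:** the wrist camera placed the flash, pancake and battery about 3–5 mm off the top-camera estimates. I aimed between the two, and every grip closed to the expected width.

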